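# Put colour filters away with their self-closing tweezers

### The arm

A 7-joint arm with a two-finger parallel gripper is mounted at the origin on a cart in front of the work surface, level with it; the furniture and walls round the work are solid. World frame = base frame: x ahead of the robot, y to its left, z up, the work surface at z = 0. Lengths are in m, angles in rad, forces in N, time in s.
With the tool pointing down it reaches from about 0.425 to 0.875 m from the base axis. Payload 4.7 kg.
Tool frame: the origin (TCP) lies on the centre line of the jaws, within the pads' length; the fingertips stand ahead of it and the grasp point (between the pads) lies 2 mm behind it (nose_length is the z of the fingertips in the tool frame, in m); z points along the fingers, y is the line along which they close (so a half turn about z gives the same grasp; the last joint's range is limited). The gripper opens to 87 mm and grips with 3 to 60 N. Pads are 19 mm wide; open, the fingers measure 117 mm over their backs; the gripper's body (75 mm by 190 mm) begins 51 mm behind the grasp point.
Start: joints at [1.354, 0.321, -0.07, 1.45, 0.023, 1.371, -0.057], TCP at [0.149, -0.633, 0.24] pointing down, gripper open.
Joint ranges: [-2.86, 2.86], [-0.3, 2.09], [-1.38, 1.24], [0.06, 2.45], [-1.56, 4.7], [0.09, 2.05], [-2.69, 2.69]. Speed limits (rad/s): [2.57, 2.57, 3.14, 3.14, 3.14, 3.14, 3.14].

### API

Orientations are given as a rotation vector (axis times angle).
In Python, from bench import * gives the robot as it stands.
- The arm moves only by the tool send_rows, never from a script. Its arguments are lists of equal length, an entry for each row: "xyz": the shift along the tool's x, y, z in mm, a list of three; "dr": the turn, a rotation vector about the tool's x, y, z in rad, a list of three. A call has exactly 10 rows; each row is the pose to reach, as a shift and turn from the pose commanded when the call began, along the tool's axes at that moment; what a row does not reach only later rows make up. A row lasts 1/12 s, in which the tool goes at most 41.7 mm and 7.16 degrees, less where a joint would pass 70% of its speed; a pose out of reach is approached as far as the arm can. A call with a gripper value outside its range is refused whole. "jaw" is the finger opening in mm, from 0 to 87, set as the call begins (left out, the last holds). The fingers move at their own pace and stop on an object; "grip_force" is the grip in N (left out, the last holds). Time passes only in rows, so rows that repeat a pose let the fingers close, or fill a call up. It gives the time, the measured TCP pose, the force, the opening and the grip force at its end, in the units of the state.
- get_state(): the state, without advancing time (a new reading comes with each control period).
- get_image(name): name is "side" or "top"; returns the picture (420x560x3 uint8, red, green, blue); there is no depth.
- calibration(name): a dict with "vfov" (degrees; the focal length in pixels is half the picture's height over the tangent of half this angle, whatever the lens; pixels are square), "cx", "cy" (the principal point, pixels), "rvec" (rotation vector, rad) and "tvec" (3), from world to camera coordinates, as OpenCV has them. Camera axes: x right, y down, z forward; pixel columns grow to the right and rows downward; lengths in m; the calibration is good to about 2 mm. A picture is of the moment at which its call begins. calibration takes no time and is no camera call.
- close_job(): hands the job in; it is judged then, once.
The state is a dict: "time": time; "joint_positions": joint angles; "qd": joint speeds; "joint_torque": joint torques, N m; "position": TCP position; "tool_rot": TCP orientation; "ft_force": force on the tool from outside, world axes, zero at the start; "torque": the same for the moment, N m; "grip_width": opening from 0.0 (shut) to 1.0 (fully open); "grip_force": force on a finger pad.
Only numpy, scipy, OpenCV 4.12 (cv2) and the standard library are available. Lean on these libraries where they do the work, as an engineer would, in place of code of your own. Each camera call takes 0.05 s, during which the arm holds its last target. There are 200 camera calls.

### The job

Put every colour filter that stands on the desk away on the blue storage mat, upright on its foot in the middle of a light square, one to a square (any square), without the gripper ever touching a filter. For each one take the self-closing tweezers of the same colour off the parking rail by squeezing its two finger pads, let it spring shut on the middle of the filter's top edge, and carry the filter by the tweezers; leave each pair of tweezers gripping its filter, and do not disturb the dish, bottle and beaker.

Things in the scene. Friction and masses are not known exactly. Their poses are not given: they have to be found in the camera images.
- square_0 (a point): Centre of the far right one of the four light squares (70 x 70 mm each) on the thin blue storage mat (164 x 176 mm, lies flat on the desk, under 2 mm thick, fixed), at desk height; x and y along the square's sides, z up. Neighbouring centres are 80 mm apart in x and 90 mm in y.
- square_1 (a point): Centre of the near right one of the four light squares (70 x 70 mm each) on the thin blue storage mat (164 x 176 mm, lies flat on the desk, under 2 mm thick, fixed), at desk height; x and y along the square's sides, z up. Neighbouring centres are 80 mm apart in x and 90 mm in y.
- square_2 (a point): Centre of the far left one of the four light squares (70 x 70 mm each) on the thin blue storage mat (164 x 176 mm, lies flat on the desk, under 2 mm thick, fixed), at desk height; x and y along the square's sides, z up. Neighbouring centres are 80 mm apart in x and 90 mm in y.
- square_3 (a point): Centre of the near left one of the four light squares (70 x 70 mm each) on the thin blue storage mat (164 x 176 mm, lies flat on the desk, under 2 mm thick, fixed), at desk height; x and y along the square's sides, z up. Neighbouring centres are 80 mm apart in x and 90 mm in y.
- parking_rail: Fixed parking rail for the tweezers: a steel fin 8 mm thick and 200 mm long on a flat base (66 x 216 x 12 mm). Origin under the centre of the base, y along the fin, x across it, z up; the fin's top edge is 62 mm above the origin. At the start all four tweezers stand gripped upright on the fin in a row, 52 mm apart, closing axis across the fin.
- tweezers_red_mid (a point): Self-closing tweezers with red finger pads and cap, 98 mm tall, 0.06 kg. Centre of the dark handle block (18 mm in x, 26 in y, 48 tall); z points up the tool, away from the jaws. x is the closing axis: a finger pad (24 mm wide, 32 tall, centre 2 mm lower than this point) at each side, 50 mm over both. Gripping the block across y holds the tool without opening it.
- tweezers_red_jaws (a point): Bottom of the red tweezers' jaws, midway between them, 74 mm below the handle point; same axes. Pressing the pads together (10 N at first, 14.5 N at the end) to a stop at 32 mm moves each jaw 9 mm out: gap 26 mm; let go, they spring shut (2 mm when empty). Jaws: 22 mm tall, 30 mm wide in y; a rivet stops a plate's edge 32 mm above the jaw bottoms.
- tweezers_yellow_mid (a point): Self-closing tweezers with yellow finger pads and cap, 98 mm tall, 0.06 kg. Centre of the dark handle block (18 mm in x, 26 in y, 48 tall); z points up the tool, away from the jaws. x is the closing axis: a finger pad (24 mm wide, 32 tall, centre 2 mm lower than this point) at each side, 50 mm over both. Gripping the block across y holds the tool without opening it.
- tweezers_yellow_jaws (a point): Bottom of the yellow tweezers' jaws, midway between them, 74 mm below the handle point; same axes. Pressing the pads together (10 N at first, 14.5 N at the end) to a stop at 32 mm moves each jaw 9 mm out: gap 26 mm; let go, they spring shut (2 mm when empty). Jaws: 22 mm tall, 30 mm wide in y; a rivet stops a plate's edge 32 mm above the jaw bottoms.
- tweezers_green_mid (a point): Self-closing tweezers with green finger pads and cap, 98 mm tall, 0.06 kg. Centre of the dark handle block (18 mm in x, 26 in y, 48 tall); z points up the tool, away from the jaws. x is the closing axis: a finger pad (24 mm wide, 32 tall, centre 2 mm lower than this point) at each side, 50 mm over both. Gripping the block across y holds the tool without opening it.
- tweezers_green_jaws (a point): Bottom of the green tweezers' jaws, midway between them, 74 mm below the handle point; same axes. Pressing the pads together (10 N at first, 14.5 N at the end) to a stop at 32 mm moves each jaw 9 mm out: gap 26 mm; let go, they spring shut (2 mm when empty). Jaws: 22 mm tall, 30 mm wide in y; a rivet stops a plate's edge 32 mm above the jaw bottoms.
- tweezers_blue_mid (a point): Self-closing tweezers with blue finger pads and cap, 98 mm tall, 0.06 kg. Centre of the dark handle block (18 mm in x, 26 in y, 48 tall); z points up the tool, away from the jaws. x is the closing axis: a finger pad (24 mm wide, 32 tall, centre 2 mm lower than this point) at each side, 50 mm over both. Gripping the block across y holds the tool without opening it.
- tweezers_blue_jaws (a point): Bottom of the blue tweezers' jaws, midway between them, 74 mm below the handle point; same axes. Pressing the pads together (10 N at first, 14.5 N at the end) to a stop at 32 mm moves each jaw 9 mm out: gap 26 mm; let go, they spring shut (2 mm when empty). Jaws: 22 mm tall, 30 mm wide in y; a rivet stops a plate's edge 32 mm above the jaw bottoms.
- filter_red_mid (a point): Optical filter with red frame, may be absent: an upright plate 8 mm thick (x), 50 mm wide (y) on a square steel foot 58 x 58 x 14 mm; 87 mm tall overall, 0.36 kg. This point is half-way up, 43.5 mm above the underside and 43.5 mm below the plate's top edge; z up.
- filter_yellow_mid (a point): Optical filter with yellow frame, may be absent: an upright plate 8 mm thick (x), 50 mm wide (y) on a square steel foot 58 x 58 x 14 mm; 87 mm tall overall, 0.36 kg. This point is half-way up, 43.5 mm above the underside and 43.5 mm below the plate's top edge; z up.
- filter_green_mid (a point): Optical filter with green frame, may be absent: an upright plate 8 mm thick (x), 50 mm wide (y) on a square steel foot 58 x 58 x 14 mm; 87 mm tall overall, 0.36 kg. This point is half-way up, 43.5 mm above the underside and 43.5 mm below the plate's top edge; z up.
- filter_blue_mid (a point): Optical filter with blue frame, may be absent: an upright plate 8 mm thick (x), 50 mm wide (y) on a square steel foot 58 x 58 x 14 mm; 87 mm tall overall, 0.36 kg. This point is half-way up, 43.5 mm above the underside and 43.5 mm below the plate's top edge; z up.
- petri_mid (a point): Bystander: clear dish, 55 mm across, 14 mm high; point at its centre.
- bottle_mid (a point): Bystander: white bottle, 28 mm across, 44 mm high; point at its centre.
- beaker_mid (a point): Bystander: glass beaker, 57 mm across, 66 mm high; point at its centre.

How it is judged:
At the end, for the whole second after the job is handed in: Each filter present stands upright (within 0.12 rad) on a square of the mat, centre within 16 mm of its centre, its own colour of tweezers upright on its top edge, jaws shut round the plate, overlapping it at least 10 mm, within 20 mm of the middle; all let go ((horizontal distance between filter_red_mid and square_0 below 0.016 m or horizontal distance between filter_red_mid and square_1 below 0.016 m or horizontal distance between filter_red_mid and square_2 below 0.016 m or horizontal distance between filter_red_mid and square_3 below 0.016 m) and height (world z) of filter_red_mid between 0.0385 and 0.0485 m and angle between each of filter_red_mid, filter_yellow_mid, filter_green_mid, filter_blue_mid's own z axis and vertical below 0.12 rad and angle between the z axis of tweezers_red_mid and the z axis of filter_red_mid, either way round below 0.15 rad and angle between the x axis of tweezers_red_mid and the x axis of filter_red_mid, either way round below 0.2 rad and x of tweezers_red_mid in the frame of filter_red_mid between -0.007 and 0.007 m and y of tweezers_red_mid in the frame of filter_red_mid between -0.02 and 0.02 m and z of tweezers_red_mid in the frame of filter_red_mid between 0.083 and 0.1075 m and (horizontal distance between filter_yellow_mid and square_0 below 0.016 m or horizontal distance between filter_yellow_mid and square_1 below 0.016 m or horizontal distance between filter_yellow_mid and square_2 below 0.016 m or horizontal distance between filter_yellow_mid and square_3 below 0.016 m) and height (world z) of filter_yellow_mid between 0.0385 and 0.0485 m and angle between the z axis of tweezers_yellow_mid and the z axis of filter_yellow_mid, either way round below 0.15 rad and angle between the x axis of tweezers_yellow_mid and the x axis of filter_yellow_mid, either way round below 0.2 rad and x of tweezers_yellow_mid in the frame of filter_yellow_mid between -0.007 and 0.007 m and y of tweezers_yellow_mid in the frame of filter_yellow_mid between -0.02 and 0.02 m and z of tweezers_yellow_mid in the frame of filter_yellow_mid between 0.083 and 0.1075 m and (horizontal distance between filter_green_mid and square_0 below 0.016 m or horizontal distance between filter_green_mid and square_1 below 0.016 m or horizontal distance between filter_green_mid and square_2 below 0.016 m or horizontal distance between filter_green_mid and square_3 below 0.016 m) and height (world z) of filter_green_mid between 0.0385 and 0.0485 m and angle between the z axis of tweezers_green_mid and the z axis of filter_green_mid, either way round below 0.15 rad and angle between the x axis of tweezers_green_mid and the x axis of filter_green_mid, either way round below 0.2 rad and x of tweezers_green_mid in the frame of filter_green_mid between -0.007 and 0.007 m and y of tweezers_green_mid in the frame of filter_green_mid between -0.02 and 0.02 m and z of tweezers_green_mid in the frame of filter_green_mid between 0.083 and 0.1075 m and (horizontal distance between filter_blue_mid and square_0 below 0.016 m or horizontal distance between filter_blue_mid and square_1 below 0.016 m or horizontal distance between filter_blue_mid and square_2 below 0.016 m or horizontal distance between filter_blue_mid and square_3 below 0.016 m) and height (world z) of filter_blue_mid between 0.0385 and 0.0485 m and angle between the z axis of tweezers_blue_mid and the z axis of filter_blue_mid, either way round below 0.15 rad and angle between the x axis of tweezers_blue_mid and the x axis of filter_blue_mid, either way round below 0.2 rad and x of tweezers_blue_mid in the frame of filter_blue_mid between -0.007 and 0.007 m and y of tweezers_blue_mid in the frame of filter_blue_mid between -0.02 and 0.02 m and z of tweezers_blue_mid in the frame of filter_blue_mid between 0.083 and 0.1075 m); the robot touches nothing.
It fails at once if the robot itself touches a filter (contact force between any of the fingers, the arm and filter_red above 1 N or contact force between any of the fingers, the arm and filter_yellow above 1 N or contact force between any of the fingers, the arm and filter_green above 1 N or contact force between any of the fingers, the arm and filter_blue above 1 N).
It fails at once if the dish is disturbed (moved more than 30 mm) (distance of petri_mid from where it was at the start of the episode above 0.03 m).
It fails at once if the bottle is disturbed (moved more than 30 mm) (distance of bottle_mid from where it was at the start of the episode above 0.03 m).
It fails at once if the beaker is disturbed (moved more than 30 mm) (distance of beaker_mid from where it was at the start of the episode above 0.03 m).
Of filter_red, filter_yellow, filter_green, filter_blue only 3 to 4 are there at a start; the rules pass over those that are not, and their reading is None.
At some moment in a run one of filter_red, filter_yellow, filter_green, filter_blue may be knocked a few centimetres aside while the robot is not near it.
It also fails if it takes over 210 s, if anything falls off the work surface, if the arm or the gripper's body presses on something with over 40 N, if the wrist force passes 120 N, or if a joint passes its speed limit or range.

## Working session

There is one attempt and no reset: what is moved stays moved. The work goes in short steps, Python scripts to look and compute and a tool call to move; the robot and the scene stay as the last step left them, time stands still between calls to the robot, and variables do not carry over. Pictures are saved under pics/ and viewed, at most 14 in all, crops included, and the job is handed in when it is done.

Besides the shell and the picture viewer there is one more tool, called by a JSON object that holds its "api" and its "payload". send_rows: Moves the arm, as the interface text tells. Its arguments: {"type":"object","properties":{"xyz":{"type":"array"},"dr":{"type":"array"},"jaw":{"type":"number"},"grip_force":{"type":"number"}},"required":["xyz","dr"]}

```bash
mkdir -p pics; ls; python3 - <<'E'
from bench import *
import cv2
s=get_state(); print({k:s[k] for k in('time','position','tool_rot','grip_width')})
for n in('top','side'):
    cv2.imwrite(f'pics/{n}0.png',get_image(n)[:,:,::-1]); print(n,calibration(n))
try: print(nose_length)
except Exception as e: print(e)
E
```

```text
pics
{'time': 0.0, 'position': array([ 0.14852099, -0.63227849,  0.23846571]), 'tool_rot': array([-3.11882450e+00, -3.61573547e-01,  5.27511290e-04]), 'grip_width': 0.9990847411087815}
top {'vfov': 54.41016836788011, 'cx': 279.1792781228894, 'cy': 216.10609720095457, 'rvec': array([ 2.18561077, -2.20193764,  0.02308003]), 'tvec': array([0.03428361, 0.59579216, 1.00636806])}
side {'vfov': 54.58271056720817, 'cx': 282.5096211829404, 'cy': 210.28962077500714, 'rvec': array([ 0.06644954,  2.6312879 , -1.68840299]), 'tvec': array([0.57843045, 0.07697729, 0.94357512])}
0.017
```

View pics/top0.png

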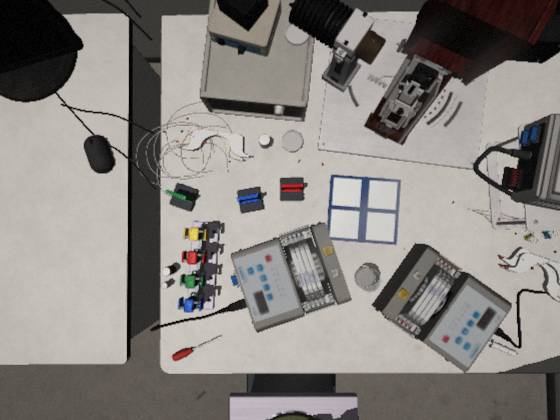

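View pics/side0.png

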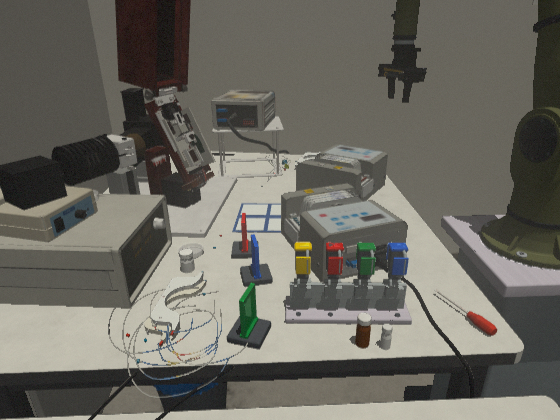

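The top view (image up is +x, left is +y) shows green, blue and red filters at about (183,196), (250,199) and (291,188), and no yellow one. The rail's tweezers run yellow, red, green, blue at x≈193, y 233–304. The mat is at (330–400, 176–243).

```bash
cat > h.py <<'E'
from bench import *
import cv2, numpy as np
from scipy.spatial.transform import Rotation as R
def cam(n):
    c=calibration(n); f=210/np.tan(np.radians(c['vfov'])/2)
    K=np.array([[f,0,c['cx']],[0,f,c['cy']],[0,0,1]]); M=cv2.Rodrigues(c['rvec'])[0]
    return K,M,np.array(c['tvec'])
def ray(n,uv,z):
    K,M,t=cam(n); C=-M.T@t; d=M.T@np.linalg.inv(K)@np.array([uv[0],uv[1],1.])
    return C+d*(z-C[2])/d[2]
def proj(n,p):
    K,M,t=cam(n); q=K@(M@np.array(p)+t); return q[:2]/q[2]
HUE={'red':[(0,8),(172,180)],'yellow':[(22,34)],'green':[(50,80)],'blue':[(105,125)]}
def blobs(img,col,mn=12,S=110,V=50):
    h=cv2.cvtColor(img,cv2.COLOR_RGB2HSV); m=np.zeros(img.shape[:2],np.uint8)
    for a,b in HUE[col]: m|=cv2.inRange(h,(a,S,V),(b,255,255))
    n,l,st,ce=cv2.connectedComponentsWithStats(m)
    return [(st[i],ce[i],cv2.minAreaRect(np.argwhere(l==i)[:,::-1].astype(np.float32))) for i in range(1,n) if st[i][4]>=mn]
E
python3 - <<'E'
from h import *
img=get_image('top')
print('cam',-cam('top')[1].T@cam('top')[2], -cam('side')[1].T@cam('side')[2])
for c in HUE:
    for st,ce,r in blobs(img,c):
        if 150<ce[0]<410 and 120<ce[1]<330: print(c,st,ce.round(1),[np.round(x,1) for x in r], 'z0',ray('top',ce,0)[:2].round(3),'z.087',ray('top',ce,.087)[:2].round(3))
h=cv2.cvtColor(img,cv2.COLOR_RGB2HSV)
cv2.imwrite('pics/c1.png',cv2.resize(img[165:325,150:410,::-1],None,fx=3,fy=3,interpolation=cv2.INTER_CUBIC))
E
```

```text
cam [0.55718103 0.0126183  1.02874215] [0.60884825 0.79979188 0.46955092]
red [389 129   5   7  12] [391.  131.7] [array([390.6, 132.1]), array([1.7, 6.7]), np.float64(33.7)] z0 [ 0.808 -0.254] z.087 [ 0.787 -0.232]
red [281 183  22   9 183] [291.7 187. ] [array([291.5, 187. ]), array([ 8., 21.]), np.float64(90.0)] z0 [ 0.67  -0.002] z.087 [ 0.66  -0.001]
red [187 251  10  13 120] [191.7 257.1] [array([191.5, 257. ]), array([12.,  9.]), np.float64(90.0)] z0 [0.495 0.251] z.087 [0.5   0.231]
red [182 252   2  10  16] [182.4 256.1] [array([182.5, 256.5]), array([9., 1.]), np.float64(90.0)] z0 [0.497 0.275] z.087 [0.502 0.253]
red [202 253   3  11  24] [203.  257.7] [array([203., 258.]), array([10.,  2.]), np.float64(90.0)] z0 [0.493 0.223] z.087 [0.499 0.205]
red [266 256   5   5  19] [267.8 257.9] [array([268., 258.]), array([4., 4.]), np.float64(0.0)] z0 [0.492 0.059] z.087 [0.497 0.055]
yellow [184 228  15  12 139] [192.  233.2] [array([191. , 233.5]), array([11., 14.]), np.float64(90.0)] z0 [0.555 0.251] z.087 [0.555 0.231]
yellow [203 229   5  11  37] [205.1 234.3] [array([205., 2
[... 635 characters left out ...]
1 -0.127]
blue [237 193  24  11 166] [248.3 198.4] [array([248.3, 198.5]), array([ 8. , 22.8]), np.float64(79.7)] z0 [0.642 0.108] z.087 [0.635 0.1  ]
blue [231 275   7  10  45] [233.9 279.8] [array([234. , 279.9]), array([9.2, 4.4]), np.float64(71.6)] z0 [0.437 0.145] z.087 [0.447 0.134]
blue [179 299   2   8  12] [179.3 301.8] [array([179.5, 302.5]), array([7., 1.]), np.float64(90.0)] z0 [0.383 0.282] z.087 [0.398 0.26 ]
blue [183 299  11  13 124] [188.3 304.9] [array([188., 305.]), array([12., 10.]), np.float64(90.0)] z0 [0.375 0.26 ] z.087 [0.391 0.239]
blue [199 300   3  10  21] [199.7 304.3] [array([200. , 304.5]), array([9., 2.]), np.float64(90.0)] z0 [0.377 0.231] z.087 [0.392 0.213]
```

View pics/c1.png

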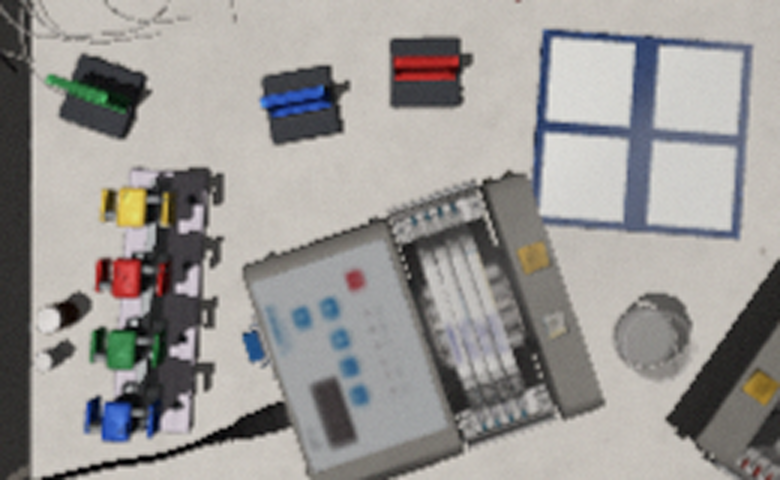

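```bash
python3 - <<'E'
from h import *
T=get_image('top');S=get_image('side')
s=get_state(); print('R',R.from_rotvec(s['tool_rot']).as_matrix().round(3).tolist())
for c in HUE:
    for st,ce,r in blobs(S,c,30,90,40):
        if 220<ce[0]<420 and 200<ce[1]<350: print('side',c,st,ce.round(1))
caps={'yellow':(192,233.2),'red':(191.7,257.1),'green':(190,281),'blue':(188.3,304.9)}
for c,uv in caps.items():
    for z in(.12,.13,.14):
        p=ray('top',uv,z); print(c,z,p.round(4),'->side',proj('side',p).round(1))
# filters: dark foot contours and full plate
h=cv2.cvtColor(T,cv2.COLOR_RGB2HSV)
for c,b in {'green':(160,180,205,212),'blue':(225,178,272,215),'red':(272,172,312,205)}.items():
    roi=T[b[1]:b[3],b[0]:b[2]]
    for st,ce,r in blobs(roi,c,12,90,25): print(c,st,(ce+b[:2]).round(1),cv2.boxPoints(r).round(1).tolist() ,b[:2])
    dark=((roi.max(2)<95)&(roi.max(2).astype(int)-roi.min(2)<25)).astype(np.uint8)
    ys,xs=np.nonzero(cv2.morphologyEx(dark,cv2.MORPH_OPEN,np.ones((2,2))));r=cv2.minAreaRect(np.c_[xs,ys].astype(np.float32));print(' dark',r[1],r[2],np.add(r[0],b[:2]).round(1), ray('top',np.add(r[0],b[:2]),.014).round(3))
# mat light squares
m=cv2.inRange(h,(95,80,40),(130,255,255))[160:260,315:415]; 
cn,_=cv2.findContours(m,cv2.RETR_CCOMP,cv2.CHAIN_APPROX_NONE)
for k in cn:
    r=cv2.minAreaRect(k)
    if min(r[1])>20: uv=np.add(r[0],(315,160)); print('mat',uv.round(1),np.round(r[1],1),round(r[2],1),ray('top',uv,0.001).round(4))
cv2.imwrite('pics/c2.png',cv2.resize(S[220:360,220:430,::-1],None,fx=3.7,fy=3.7,interpolation=cv2.INTER_CUBIC))
E
```

```text
R [[0.973, 0.229, -0.0], [0.229, -0.973, 0.001], [-0.0, -0.001, -1.0]]
side red [241 213   7  39 196] [243.9 233.7]
side red [326 242  18  10 157] [334.1 246.4]
side red [328 256  15  19 255] [334.5 265. ]
side yellow [294 241  18  10 163] [302.6 245.7]
side yellow [296 256  15  19 252] [302.6 264.6]
side green [357 243  19   8 131] [365.8 246.3]
side green [360 257  16  18 214] [366.4 265.2]
side green [239 282  19  57 727] [247.6 311.4]
side blue [259 204  22  28  97] [267.4 218.2]
side blue [251 234  10  45 275] [255.2 258.5]
side blue [386 243  22  17 158] [396.4 247.1]
side blue [392 257  16  18 233] [399.  265.5]
yellow 0.12 [0.5552 0.2228 0.12  ] ->side [302.  256.4]
yellow 0.13 [0.5553 0.2205 0.13  ] ->side [301.9 250.5]
yellow 0.14 [0.5553 0.2182 0.14  ] ->side [301.8 244.5]
red 0.12 [0.5021 0.2234 0.12  ] ->side [334.1 255.6]
red 0.13 [0.5027 0.2211 0.13  ] ->side [333.8 249.6]
red 0.14 [0.5033 0.2188 0.14  ] ->side [333.4 243.7]
green 0.12 [0.4492 0.2272 0.12  ] ->side [366.4 255.7]
green 0.13 [0.4504 0.2248 0.13  ] ->side [365.8 249.8]
green 0.14 [0.4516 0.2224 0.14  ] ->
[... 290 characters left out ...]
000095367432], [33.400001525878906, 16.799999237060547], [31.5, 22.5]] (160, 180)
 dark (25.628829956054688, 22.736339569091797) 19.653823852539062 [186.  198.1] [0.643 0.263 0.014]
blue [ 12  15  24  12 182] [248.8 198.3] [[11.300000190734863, 18.5], [33.900001525878906, 14.300000190734863], [35.5, 22.399999618530273], [12.899999618530273, 26.600000381469727]] (225, 178)
 dark (22.851457595825195, 27.290231704711914) 80.53767395019531 [253.2 200.1] [0.636 0.094 0.014]
red [  9  11  22   9 191] [291.5 187. ] [[9.0, 11.0], [30.0, 11.0], [30.0, 19.0], [9.0, 19.0]] (272, 172)
 dark (21.0, 26.0) 90.0 [294.  189.5] [ 0.662 -0.008  0.014]
mat [355.8 203.6] [54.8 54.5] 3.9 [ 0.6264 -0.1628  0.001 ]
```

View pics/c2.png

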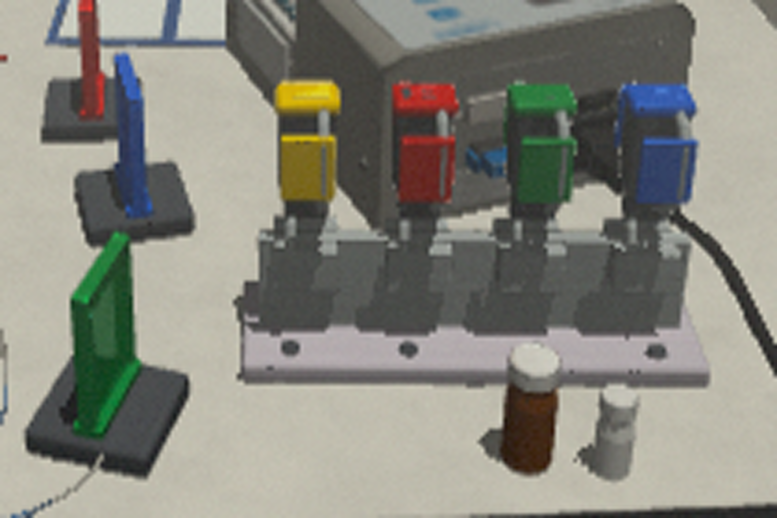

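```bash
cat >> h.py <<'E'
def go(x,y,z,yd):
    """shift (mm, tool axes) and turn for TCP at x,y,z, tool down, tool y axis along yd (either sign)"""
    s=get_state(); M=R.from_rotvec(s['tool_rot']).as_matrix(); yd=np.array([*yd,0.]);yd/=np.linalg.norm(yd)
    if yd@M[:,1]<0: yd=-yd
    zt=np.array([0,0,-1.]); T=np.c_[np.cross(yd,zt),yd,zt]
    print('t',round(s['time'],2),'pos',s['position'].round(4),'q7',s['joint_positions'].round(2),'w',round(s['grip_width']*87,1),'f',s['ft_force'].round(1))
    print('xyz',(1e3*M.T@(np.array([x,y,z])-s['position'])).round(1),'dr',R.from_matrix(M.T@T).as_rotvec().round(3))
E
python3 - <<'E'
from h import *
for n,uv in dict(fl=(346.7,192.3),fr=(382.3,195),nl=(345,225),nr=(380.7,227.3)).items(): print(n,ray('top',uv,0.001)[:2].round(4))
for n,uv,d in(('red',(292,184.8),(1,0)),('blue',(247.3,196.2),(.983,-.183)),('green',(176.5,192.9),(.949,.316))):
    p=ray('top',uv,.087);q=ray('top',np.array(uv)+np.array(d),.087)-p;q/=np.linalg.norm(q)
    print(n,p.round(4),'ydir',q.round(3),'side ends',proj('side',p-.025*q).round(1),proj('side',p+.025*q).round(1),'base',proj('side',p-[0,0,.073]).round(1))
print('pad',proj('side',(.5033,.2188+.025,.112)))
go(.503,.219,.26,(.05,1))
E
```

```text
fl [ 0.6551 -0.1403]
fr [ 0.6475 -0.2294]
nl [ 0.5728 -0.135 ]
nr [ 0.5664 -0.2241]
red [ 0.6654 -0.0016  0.087 ] ydir [-0.009 -1.     0.   ] side ends [241.7 222.7] [243.  212.7] base [244.1 246.8]
blue [0.6398 0.102  0.087 ] ydir [ 0.175 -0.985  0.   ] side ends [255.1 246.4] [251.2 234.3] base [254.6 271.9]
green [0.6489 0.2667 0.087 ] ydir [-0.323 -0.946  0.   ] side ends [239.1 300.2] [250.6 282. ] base [247.2 327.3]
pad [335.14270978 266.4046548 ]
t 0.25 pos [ 0.1486 -0.6326  0.2391] q7 [ 1.35  0.32 -0.07  1.45  0.02  1.37 -0.06] w 87.1 f [0.  0.3 0.8]
xyz [ 539.8 -747.9  -20.3] dr [-0.001  0.     0.281]
```

{"api": "send_rows", "payload": {"xyz": [[33,-11,-10],[70,-22,-25],[108,-34,-40],[148,-47,-55],[188,-60,-60],[228,-73,-60],[266,-85,-60],[300,-96,-60],[333,-106,-60],[333,-106,-60]], "dr": [[0,0,0],[0,0,0],[0,0,0],[0,0,0],[0,0,0],[0,0,0],[0,0,0],[0,0,0],[0,0,0],[0,0,0]], "jaw": 87}}

```text
time: 1.08
position: [0.4569, -0.4457, 0.2993]
tool_rot: [-3.114, -0.382, -0.008]
ft_force: [0.5, 1.6, -0.2]
grip_width: 0.999
grip_force: 0.0
```

{"api": "send_rows", "payload": {"xyz": [[24,-32,0],[48,-64,0],[72,-97,0],[96,-130,0],[120,-163,0],[144,-195,0],[168,-228,0],[190,-258,0],[210,-284,0],[226,-306,0]], "dr": [[0,0,0],[0,0,0],[0,0,0],[0,0,0],[0,0,0],[0,0,0],[0,0,0],[0,0,0],[0,0,0],[0,0,0]]}}

```text
time: 1.92
position: [0.5992, -0.1007, 0.2996]
tool_rot: [-3.12, -0.366, -0.001]
ft_force: [0.7, 0.2, -0.5]
grip_width: 1.003
grip_force: 0.0
```

{"api": "send_rows", "payload": {"xyz": [[-2,-36,0],[-5,-73,0],[-7,-110,0],[-9,-147,0],[-12,-185,0],[-14,-222,0],[-16,-258,0],[-19,-290,0],[-21,-315,0],[-21,-333,0]], "dr": [[0,0,0.03],[0,0,0.06],[0,0,0.09],[0,0,0.12],[0,0,0.15],[0,0,0.18],[0,0,0.21],[0,0,0.24],[0,0,0.26],[0,0,0.28]]}}

```text
time: 2.75
position: [0.5002, 0.2186, 0.2998]
tool_rot: [-3.14, 0.073, -0.0]
ft_force: [-0.2, 0.3, -0.9]
grip_width: 0.998
grip_force: 0.0
```

```bash
python3 - <<'E'
from h import *
go(.503,.219,.18,(.05,1))
for n in('top','side'):cv2.imwrite(f'pics/{n}1.png',get_image(n)[:,:,::-1])
E
```

```text
t 2.75 pos [0.5002 0.2186 0.2998] q7 [ 0.19  0.12 -0.7   1.6   0.08  1.45 -2.14] w 86.8 f [-0.2  0.3 -0.9]
xyz [  2.7  -0.5 119.8] dr [-0.    -0.     0.003]
```

{"api": "send_rows", "payload": {"xyz": [[3,-1,25],[3,-1,50],[3,-1,75],[3,-1,100],[3,-1,125],[3,-1,150],[3,-1,170],[3,-1,182],[3,-1,190],[3,-1,190]], "dr": [[0,0,0],[0,0,0],[0,0,0],[0,0,0],[0,0,0],[0,0,0],[0,0,0],[0,0,0],[0,0,0],[0,0,0]]}}

```text
time: 3.68
position: [0.5046, 0.2152, 0.1081]
tool_rot: [3.14, -0.079, -0.004]
ft_force: [0.4, 1.3, 0.3]
grip_width: 0.995
grip_force: 0.0
```

```bash
python3 - <<'E'
from h import *
go(.503,.219,.11,(.05,1))
a=get_image('top')[215:325,150:250,::-1];b=get_image('side')[190:330,270:430,::-1]
cv2.imwrite('pics/c3.png',np.hstack([cv2.resize(a,(400,440),interpolation=2),cv2.resize(b,(400,440)[::1],interpolation=2)]))
E
```

```text
t 3.68 pos [0.5046 0.2152 0.1081] q7 [ 0.15  0.28 -0.68  1.84  0.2   1.09 -2.23] w 86.6 f [0.4 1.3 0.3]
xyz [-1.8 -3.7 -1.9] dr [ 0.001  0.002 -0.   ]
```

View pics/c3.png

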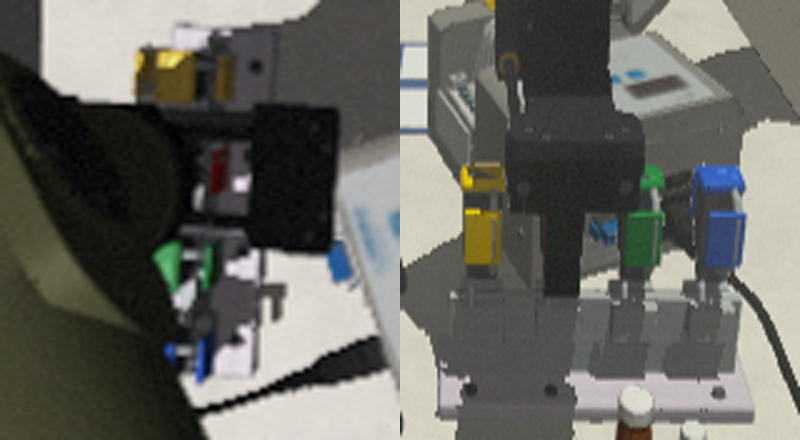

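The gripper straddles the red pair, with the finger between yellow and green. I'll correct 4 mm in y and then squeeze.

{"api": "send_rows", "payload": {"xyz": [[-2,-4,0],[-2,-4,0],[-2,-4,0],[-2,-4,0],[-2,-4,0],[-2,-4,0],[-2,-4,0],[-2,-4,0],[-2,-4,0],[-2,-4,0]], "dr": [[0,0,0],[0,0,0],[0,0,0],[0,0,0],[0,0,0],[0,0,0],[0,0,0],[0,0,0],[0,0,0],[0,0,0]], "jaw": 56, "grip_force": 30}}

```text
time: 4.62
position: [0.5032, 0.2204, 0.1095]
tool_rot: [3.141, -0.077, -0.0]
ft_force: [0.0, -0.2, -0.7]
grip_width: 0.645
grip_force: 0.0
```

{"api": "send_rows", "payload": {"xyz": [[0,0,0],[0,0,0],[0,0,0],[0,0,0],[0,0,0],[0,0,0],[0,0,0],[0,0,0],[0,0,0],[0,0,0]], "dr": [[0,0,0],[0,0,0],[0,0,0],[0,0,0],[0,0,0],[0,0,0],[0,0,0],[0,0,0],[0,0,0],[0,0,0]], "jaw": 28, "grip_force": 30}}

```text
time: 5.45
position: [0.5032, 0.2205, 0.1095]
tool_rot: [3.141, -0.077, -0.0]
ft_force: [0.4, -1.0, -0.4]
grip_width: 0.329
grip_force: 21.4
```

```bash
python3 - <<'E'
from h import *
go(.503,.219,.11,(.05,1))
E
```

```text
t 5.45 pos [0.5032 0.2205 0.1095] q7 [ 0.14  0.28 -0.68  1.84  0.2   1.09 -2.24] w 28.6 f [ 0.4 -1.  -0.4]
xyz [-0.1  1.5 -0.5] dr [0.    0.    0.001]
```

{"api": "send_rows", "payload": {"xyz": [[0,0,-4],[0,0,-12],[0,0,-24],[0,0,-40],[0,0,-58],[0,0,-78],[0,0,-98],[0,0,-118],[0,0,-135],[0,0,-145]], "dr": [[0,0,0],[0,0,0],[0,0,0],[0,0,0],[0,0,0],[0,0,0],[0,0,0],[0,0,0],[0,0,0],[0,0,0]]}}

```text
time: 6.28
position: [0.5041, 0.2212, 0.2581]
tool_rot: [-3.139, 0.077, -0.007]
ft_force: [0.3, 0.9, -0.1]
grip_width: 0.327
grip_force: 21.7
```

```bash
python3 - <<'E'
from h import *
go(.6654,-.0016,.26,(1,-.009))
b=get_image('side')[120:330,230:430,::-1]
cv2.imwrite('pics/c4.png',cv2.resize(b,None,fx=2.8,fy=2.8,interpolation=2))
E
```

```text
t 6.28 pos [0.5041 0.2212 0.2581] q7 [ 0.18  0.15 -0.7   1.66  0.1   1.37 -2.16] w 28.5 f [ 0.3  0.9 -0.1]
xyz [172.  214.7  -1.4] dr [-0.004 -0.002  1.531]
```

View pics/c4.png

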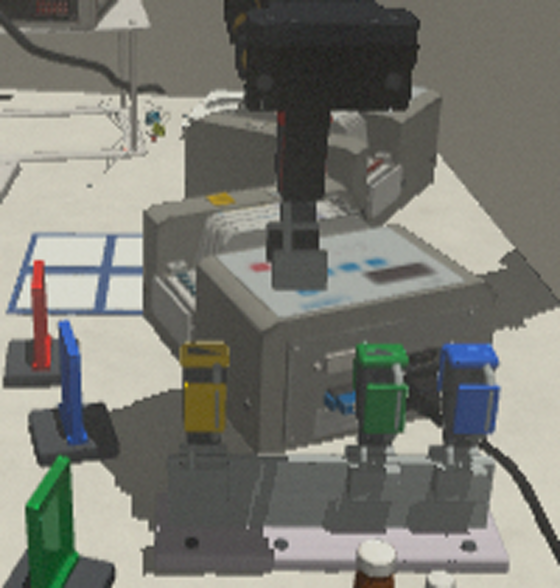

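{"api": "send_rows", "payload": {"xyz": [[9,11,0],[26,32,0],[46,57,0],[68,85,0],[90,112,0],[112,140,0],[132,165,0],[150,188,0],[164,205,0],[172,215,0]], "dr": [[0,0,-0.04],[0,0,-0.12],[0,0,-0.21],[0,0,-0.3],[0,0,-0.39],[0,0,-0.48],[0,0,-0.57],[0,0,-0.66],[0,0,-0.74],[0,0,-0.8]]}}

```text
time: 7.17
position: [0.6655, -0.0069, 0.2532]
tool_rot: [2.922, 1.151, -0.002]
ft_force: [-0.4, -0.4, -1.0]
grip_width: 0.328
grip_force: 21.7
```

{"api": "send_rows", "payload": {"xyz": [[0,0,0],[0,0,0],[0,0,0],[0,0,0],[0,0,0],[0,0,0],[0,0,0],[0,0,0],[0,0,0],[0,0,0]], "dr": [[0,0,-0.06],[0,0,-0.15],[0,0,-0.25],[0,0,-0.35],[0,0,-0.46],[0,0,-0.56],[0,0,-0.66],[0,0,-0.74],[0,0,-0.79],[0,0,-0.81]]}}

```text
time: 8.0
position: [0.6641, -0.0028, 0.2539]
tool_rot: [-2.23, -2.212, 0.001]
ft_force: [-0.1, -0.2, -1.0]
grip_width: 0.33
grip_force: 21.7
```

```bash
python3 - <<'E'
from h import *
go(.6654,-.0016,.20,(1,-.009))
b=get_image('side')
for st,ce,r in blobs(b,'red',60,90,40): print(st,ce)
cv2.imwrite('pics/c5.png',cv2.resize(b[130:280,170:370,::-1],None,fx=3,fy=3,interpolation=2))
E
```

```text
t 8.0 pos [ 0.6641 -0.0028  0.2539] q7 [ 0.52  0.45 -0.78  1.37  0.31  1.45 -0.25] w 28.7 f [-0.1 -0.2 -1. ]
xyz [ 1.2  1.3 53.9] dr [-0.001 -0.     0.001]
[ 116    0   41   86 1516] [138.78364116  33.45118734]
[155   0  35  92 984] [179.48373984  44.01422764]
[118  47  14  35 134] [123.14179104  63.87313433]
[145 101  14  14  69] [152.17391304 107.11594203]
[232 127  13   7  68] [238.13235294 129.82352941]
[147 146  18   7  60] [155.5        149.01666667]
[241 213   8  40 195] [243.87692308 233.97435897]
[467 311  30  25 330] [481.96666667 323.1030303 ]
```

View pics/c5.png

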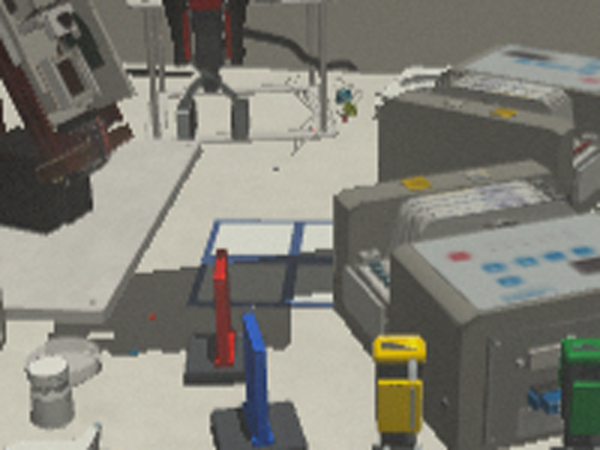

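The open jaws are above the red plate: tips at crop (185–240, 138), plate top at (222, 250).

```bash
python3 - <<'E'
from h import *
for z in(.175,.18,.185,.19): print(z,proj('side',(.6641,-.0028,z)).round(1))
print(proj('side',(.6641-.013,-.0028,.184)).round(1),proj('side',(.6641+.013,-.0028,.184)).round(1))
E
```

```text
0.175 [240.8 179.3]
0.18 [240.7 177. ]
0.185 [240.6 174.8]
0.19 [240.5 172.5]
[246.9 175.1] [234.3 175.4]
```

{"api": "send_rows", "payload": {"xyz": [[1,1,6],[1,1,18],[1,1,34],[1,1,50],[1,1,66],[1,1,82],[1,1,97],[1,1,109],[1,1,117],[1,1,121]], "dr": [[0,0,0],[0,0,0],[0,0,0],[0,0,0],[0,0,0],[0,0,0],[0,0,0],[0,0,0],[0,0,0],[0,0,0]]}}

```text
time: 8.88
position: [0.6646, -0.0018, 0.1315]
tool_rot: [-2.232, -2.209, 0.003]
ft_force: [-0.4, -0.1, -0.4]
grip_width: 0.325
grip_force: 21.7
```

```bash
python3 - <<'E'
from h import *
go(.6654,-.0016,.132,(1,-.009))
b=get_image('side')
cv2.imwrite('pics/c6.png',cv2.resize(b[160:280,190:310,::-1],None,fx=4,fy=4,interpolation=2))
E
```

```text
t 8.88 pos [ 0.6646 -0.0018  0.1315] q7 [ 0.51  0.53 -0.75  1.52  0.37  1.24 -0.3 ] w 28.2 f [-0.4 -0.1 -0.4]
xyz [ 0.3  0.8 -0.5] dr [-0.002  0.    -0.001]
```

View pics/c6.png

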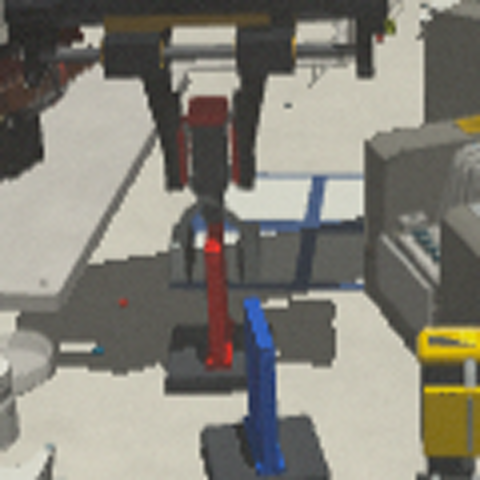

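Jaws straddle the red plate at (213, 240) in the crop. I'll release and then turn −90° about the tool in place.

{"api": "send_rows", "payload": {"xyz": [[0,0,0],[0,0,0],[0,0,0],[0,0,0],[0,0,0],[0,0,0],[0,0,0],[0,0,0],[0,0,0],[0,0,0]], "dr": [[0,0,0],[0,0,0],[0,0,0],[0,0,0],[0,0,0],[0,0,0],[0,0,0],[0,0,0],[0,0,0],[0,0,0]], "jaw": 82}}

```text
time: 9.77
position: [0.6655, -0.0017, 0.1336]
tool_rot: [2.232, 2.21, 0.0]
ft_force: [-0.2, 1.0, -0.1]
grip_width: 0.924
grip_force: 0.0
```

{"api": "send_rows", "payload": {"xyz": [[0,0,0],[0,0,0],[0,0,0],[0,0,0],[0,0,0],[0,0,0],[0,0,0],[0,0,0],[0,0,0],[0,0,0]], "dr": [[0,0,0],[0,0,0],[0,0,0],[0,0,0],[0,0,0],[0,0,0],[0,0,0],[0,0,0],[0,0,0],[0,0,0]]}}

```text
time: 10.6
position: [0.6654, -0.0018, 0.1335]
tool_rot: [2.232, 2.21, -0.0]
ft_force: [-0.8, 1.5, 0.1]
grip_width: 0.946
grip_force: 0.0
```

```bash
python3 - <<'E'
from h import *
go(.6654,-.0016,.132,(.009,1))
b=get_image('side')
for st,ce,r in blobs(b,'red',30,90,40):
  if ce[1]>160: print(st,ce)
cv2.imwrite('pics/c7.png',cv2.resize(b[160:280,190:310,::-1],None,fx=4,fy=4,interpolation=2))
E
```

```text
t 10.6 pos [ 0.6654 -0.0018  0.1335] q7 [ 0.51  0.53 -0.75  1.52  0.37  1.24 -0.3 ] w 82.3 f [-0.8  1.5  0.1]
xyz [ 0.2 -0.   1.5] dr [0.   0.   1.57]
[236 183  11   7  46] [241.19565217 186.65217391]
[252 188   2  16  31] [252.51612903 195.74193548]
[241 215   8  38 194] [243.59793814 236.08762887]
[467 311  30  24 330] [481.91818182 323.06969697]
```

View pics/c7.png

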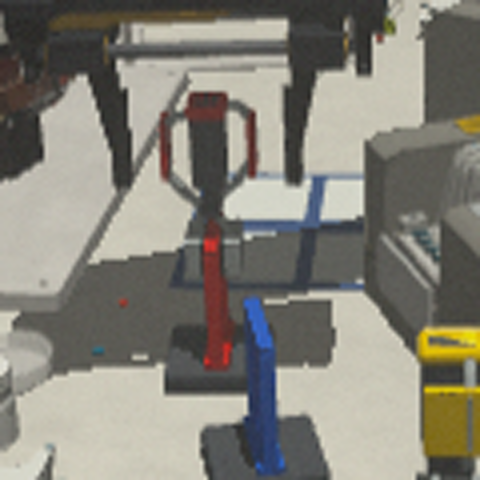

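Red tweezers now grip the plate upright. I'll rotate in place and grip the block.

{"api": "send_rows", "payload": {"xyz": [[0,0,0],[0,0,0],[0,0,0],[0,0,0],[0,0,0],[0,0,0],[0,0,0],[0,0,0],[0,0,0],[0,0,0]], "dr": [[0,0,-0.06],[0,0,-0.14],[0,0,-0.23],[0,0,-0.32],[0,0,-0.41],[0,0,-0.5],[0,0,-0.59],[0,0,-0.67],[0,0,-0.74],[0,0,-0.78]]}}

```text
time: 11.48
position: [0.6655, -0.0019, 0.1335]
tool_rot: [-1.22, -2.895, 0.0]
ft_force: [-0.5, 0.7, 0.0]
grip_width: 0.941
grip_force: 0.0
```

{"api": "send_rows", "payload": {"xyz": [[0,0,0],[0,0,0],[0,0,0],[0,0,0],[0,0,0],[0,0,0],[0,0,0],[0,0,0],[0,0,0],[0,0,0]], "dr": [[0,0,-0.06],[0,0,-0.14],[0,0,-0.23],[0,0,-0.32],[0,0,-0.41],[0,0,-0.5],[0,0,-0.59],[0,0,-0.67],[0,0,-0.75],[0,0,-0.79]]}}

```text
time: 12.32
position: [0.6655, -0.002, 0.1334]
tool_rot: [-0.012, -3.141, 0.0]
ft_force: [0.3, -0.5, -0.2]
grip_width: 0.942
grip_force: 0.0
```

{"api": "send_rows", "payload": {"xyz": [[0,0,0],[0,0,0],[0,0,0],[0,0,0],[0,0,0],[0,0,0],[0,0,0],[0,0,0],[0,0,0],[0,0,0]], "dr": [[0,0,0],[0,0,0],[0,0,0],[0,0,0],[0,0,0],[0,0,0],[0,0,0],[0,0,0],[0,0,0],[0,0,0]], "jaw": 35}}

```text
time: 13.15
position: [0.6655, -0.0017, 0.1336]
tool_rot: [0.017, 3.141, -0.0]
ft_force: [0.4, 0.2, -0.2]
grip_width: 0.413
grip_force: 0.0
```

{"api": "send_rows", "payload": {"xyz": [[0,0,0],[0,0,0],[0,0,0],[0,0,0],[0,0,0],[0,0,0],[0,0,0],[0,0,0],[0,0,0],[0,0,0]], "dr": [[0,0,0],[0,0,0],[0,0,0],[0,0,0],[0,0,0],[0,0,0],[0,0,0],[0,0,0],[0,0,0],[0,0,0]], "jaw": 15, "grip_force": 40}}

```text
time: 13.98
position: [0.6654, -0.0018, 0.1335]
tool_rot: [-0.017, -3.142, 0.0]
ft_force: [-0.1, -0.2, 0.5]
grip_width: 0.294
grip_force: 40.0
```

```bash
python3 - <<'E'
from h import *
go(.6475,-.2294,.25,(.085,-1))
E
```

```text
t 13.98 pos [ 0.6654 -0.0018  0.1335] q7 [ 0.69  0.65 -1.05  1.51  0.57  1.31  1.15] w 25.6 f [-0.1 -0.2  0.5]
xyz [  15.5 -227.8 -116.4] dr [-0.    -0.    -0.096]
```

{"api": "send_rows", "payload": {"xyz": [[0,0,-2],[0,0,-6],[0,0,-12],[0,0,-19],[0,0,-27],[0,0,-35],[0,0,-43],[0,0,-51],[0,0,-57],[0,0,-60]], "dr": [[0,0,0],[0,0,0],[0,0,0],[0,0,0],[0,0,0],[0,0,0],[0,0,0],[0,0,0],[0,0,0],[0,0,0]]}}

```text
time: 14.82
position: [0.6659, -0.0015, 0.195]
tool_rot: [0.017, 3.14, 0.0]
ft_force: [0.9, 0.2, -5.2]
grip_width: 0.295
grip_force: 40.0
```

```bash
python3 - <<'E'
from h import *
go(.6475,-.2294,.20,(.085,-1))
b=get_image('side')
for st,ce,r in blobs(b,'red',30,90,40):
  if ce[1]>130: print(st,ce)
print(proj('side',(.6654,-.0018,.087+.06)))
cv2.imwrite('pics/c8.png',cv2.resize(b[140:270,180:310,::-1],None,fx=4,fy=4,interpolation=2))
E
```

```text
t 14.82 pos [ 0.6659 -0.0015  0.195 ] q7 [ 0.7   0.61 -1.08  1.44  0.53  1.41  1.17] w 25.6 f [ 0.9  0.2 -5.2]
xyz [  15.9 -228.1   -5. ] dr [-0.     0.002 -0.096]
[146 147  19   6  59] [155.03389831 149.16949153]
[250 160   3  17  30] [250.7        167.73333333]
[239 189   8  39 193] [241.75129534 210.22279793]
[467 311  30  24 330] [481.91818182 323.06969697]
[240.90747489 191.94320717]
```

View pics/c8.png

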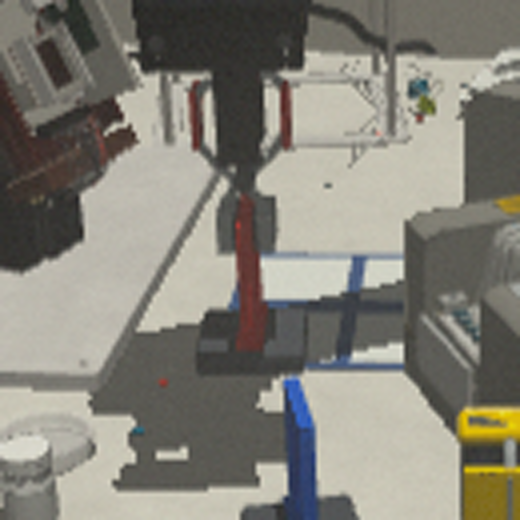

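{"api": "send_rows", "payload": {"xyz": [[1,-10,-3],[2,-30,-5],[4,-56,-5],[6,-84,-5],[8,-114,-5],[10,-144,-5],[12,-172,-5],[14,-198,-5],[15,-218,-5],[16,-228,-5]], "dr": [[0,0,-0.01],[0,0,-0.02],[0,0,-0.03],[0,0,-0.04],[0,0,-0.05],[0,0,-0.06],[0,0,-0.07],[0,0,-0.08],[0,0,-0.09],[0,0,-0.096]]}}

```text
time: 15.7
position: [0.646, -0.2348, 0.1976]
tool_rot: [0.126, -3.138, 0.003]
ft_force: [-0.1, -0.8, -5.8]
grip_width: 0.292
grip_force: 40.0
```

{"api": "send_rows", "payload": {"xyz": [[0,0,5],[0,0,12],[0,0,20],[0,0,28],[0,0,36],[0,0,43],[0,0,49],[0,0,53],[0,0,55],[0,0,55]], "dr": [[0,0,0],[0,0,0],[0,0,0],[0,0,0],[0,0,0],[0,0,0],[0,0,0],[0,0,0],[0,0,0],[0,0,0]]}}

```text
time: 16.53
position: [0.6468, -0.2296, 0.143]
tool_rot: [0.134, -3.138, -0.0]
ft_force: [-0.8, -0.2, -4.3]
grip_width: 0.294
grip_force: 40.0
```

```bash
python3 - <<'E'
from h import *
go(.6475,-.2294,.1345,(.085,-1))
E
```

```text
t 16.53 pos [ 0.6468 -0.2296  0.143 ] q7 [ 1.    0.69 -1.04  1.44  0.6   1.35  1.58] w 25.6 f [-0.8 -0.2 -4.3]
xyz [-0.7  0.1  8.5] dr [ 0.    -0.001  0.   ]
```

{"api": "send_rows", "payload": {"xyz": [[0,0,1],[0,0,2],[0,0,3],[0,0,4],[0,0,5],[0,0,6],[0,0,7],[0,0,8],[0,0,8],[0,0,8]], "dr": [[0,0,0],[0,0,0],[0,0,0],[0,0,0],[0,0,0],[0,0,0],[0,0,0],[0,0,0],[0,0,0],[0,0,0]]}}

```text
time: 17.37
position: [0.6469, -0.2295, 0.1354]
tool_rot: [0.134, -3.139, -0.0]
ft_force: [-0.2, -0.4, -4.9]
grip_width: 0.297
grip_force: 40.0
```

{"api": "send_rows", "payload": {"xyz": [[0,0,0.5],[0,0,1],[0,0,1.5],[0,0,1.5],[0,0,1.5],[0,0,1.5],[0,0,1.5],[0,0,1.5],[0,0,1.5],[0,0,1.5]], "dr": [[0,0,0],[0,0,0],[0,0,0],[0,0,0],[0,0,0],[0,0,0],[0,0,0],[0,0,0],[0,0,0],[0,0,0]]}}

```text
time: 18.2
position: [0.6472, -0.2296, 0.1343]
tool_rot: [-0.134, 3.138, -0.001]
ft_force: [-0.4, -0.8, -1.7]
grip_width: 0.298
grip_force: 40.0
```

{"api": "send_rows", "payload": {"xyz": [[0,0,0.5],[0,0,1],[0,0,1],[0,0,1],[0,0,1],[0,0,1],[0,0,1],[0,0,1],[0,0,1],[0,0,1]], "dr": [[0,0,0],[0,0,0],[0,0,0],[0,0,0],[0,0,0],[0,0,0],[0,0,0],[0,0,0],[0,0,0],[0,0,0]]}}

```text
time: 19.03
position: [0.6474, -0.2303, 0.1338]
tool_rot: [-0.133, 3.138, -0.002]
ft_force: [0.4, -2.7, 5.7]
grip_width: 0.297
grip_force: 40.0
```

{"api": "send_rows", "payload": {"xyz": [[0,0,0],[0,0,0],[0,0,0],[0,0,0],[0,0,0],[0,0,0],[0,0,0],[0,0,0],[0,0,0],[0,0,0]], "dr": [[0,0,0],[0,0,0],[0,0,0],[0,0,0],[0,0,0],[0,0,0],[0,0,0],[0,0,0],[0,0,0],[0,0,0]], "jaw": 50}}

```text
time: 19.87
position: [0.647, -0.2295, 0.133]
tool_rot: [0.134, -3.139, 0.0]
ft_force: [0.6, -0.4, 0.1]
grip_width: 0.571
grip_force: 0.0
```

{"api": "send_rows", "payload": {"xyz": [[0,0,-5],[0,0,-15],[0,0,-30],[0,0,-50],[0,0,-70],[0,0,-90],[0,0,-110],[0,0,-128],[0,0,-142],[0,0,-150]], "dr": [[0,0,0],[0,0,0],[0,0,0],[0,0,0],[0,0,0],[0,0,0],[0,0,0],[0,0,0],[0,0,0],[0,0,0]]}}

```text
time: 20.7
position: [0.6478, -0.2293, 0.2866]
tool_rot: [-0.134, 3.135, -0.002]
ft_force: [-0.3, -0.1, -0.6]
grip_width: 0.576
grip_force: 0.0
```

```bash
python3 - <<'E'
from h import *
go(.399,.2268,.28,(.05,1))
T=get_image('top');S=get_image('side')
cv2.imwrite('pics/c9.png',np.hstack([cv2.resize(T[120:330,150:420,::-1],(400,311),interpolation=2),cv2.resize(S[150:360,180:450,::-1],(400,311),interpolation=2)]))
E
```

```text
t 20.7 pos [ 0.6478 -0.2293  0.2866] q7 [ 0.98  0.6  -1.1   1.25  0.53  1.58  1.64] w 50.1 f [-0.3 -0.1 -0.6]
xyz [209.  475.6   5.2] dr [-0.001  0.004  0.135]
```

View pics/c9.png

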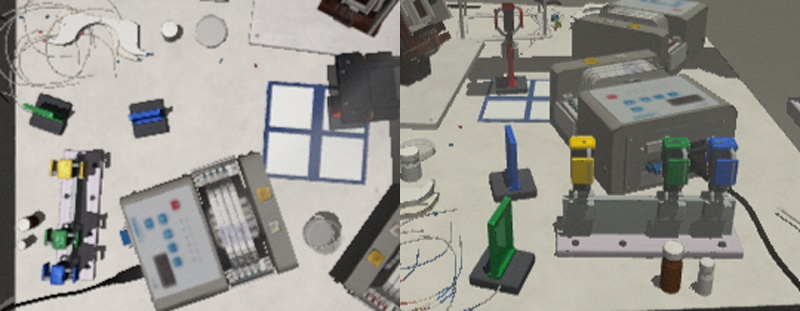

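Red stands on the far-right square, and blue and green look unmoved. Next, the blue tweezers.

{"api": "send_rows", "payload": {"xyz": [[6,14,0],[16,37,0],[28,64,0],[41,94,0],[55,125,0],[68,155,0],[80,183,0],[91,208,0],[100,228,0],[105,238,0]], "dr": [[0,0,0],[0,0,0],[0,0,0],[0,0,0],[0,0,0],[0,0,0],[0,0,0],[0,0,0],[0,0,0],[0,0,0]], "jaw": 87}}

```text
time: 21.63
position: [0.5201, 0.002, 0.282]
tool_rot: [0.14, -3.136, 0.001]
ft_force: [0.1, -0.6, 0.8]
grip_width: 0.995
grip_force: 0.0
```

{"api": "send_rows", "payload": {"xyz": [[6,14,0],[16,37,0],[28,64,0],[41,94,0],[55,125,0],[68,155,0],[80,183,0],[91,208,0],[100,228,0],[104,238,0]], "dr": [[0,0,0.01],[0,0,0.03],[0,0,0.045],[0,0,0.06],[0,0,0.075],[0,0,0.09],[0,0,0.105],[0,0,0.12],[0,0,0.13],[0,0,0.135]]}}

```text
time: 22.47
position: [0.396, 0.2297, 0.2821]
tool_rot: [-0.073, -3.14, 0.002]
ft_force: [0.1, 0.0, -0.0]
grip_width: 0.997
grip_force: 0.0
```

```bash
python3 - <<'E'
from h import *
go(.3995,.2265,.1095,(.05,1))
E
```

```text
t 22.47 pos [0.396  0.2297 0.2821] q7 [ 0.89 -0.28 -1.24  1.8  -0.26  1.44  1.22] w 86.8 f [ 0.1  0.  -0. ]
xyz [ -3.8  -2.8 172.6] dr [-0.001 -0.001  0.004]
```

{"api": "send_rows", "payload": {"xyz": [[-4,-3,20],[-4,-3,45],[-4,-3,70],[-4,-3,95],[-4,-3,120],[-4,-3,140],[-4,-3,155],[-4,-3,166],[-4,-3,172],[-4,-3,173]], "dr": [[0,0,0],[0,0,0],[0,0,0],[0,0,0],[0,0,0],[0,0,0],[0,0,0],[0,0,0],[0,0,0],[0,0,0]]}}

```text
time: 23.3
position: [0.4006, 0.2233, 0.1084]
tool_rot: [-0.077, -3.137, 0.0]
ft_force: [0.3, 0.0, -0.0]
grip_width: 1.004
grip_force: 0.0
```

{"api": "send_rows", "payload": {"xyz": [[0,0,0],[0,0,0],[0,0,0],[0,0,0],[0,0,0],[0,0,0],[0,0,0],[0,0,0],[0,0,0],[0,0,0]], "dr": [[0,0,0],[0,0,0],[0,0,0],[0,0,0],[0,0,0],[0,0,0],[0,0,0],[0,0,0],[0,0,0],[0,0,0]], "jaw": 58}}

```text
time: 24.13
position: [0.4021, 0.2237, 0.11]
tool_rot: [-0.078, -3.141, 0.0]
ft_force: [0.3, 0.2, -0.0]
grip_width: 0.667
grip_force: 0.0
```

```bash
python3 - <<'E'
from h import *
go(.3995,.2265,.1095,(.05,1))
cv2.imwrite('pics/c10.png',cv2.resize(get_image('side')[200:330,290:450,::-1],None,fx=3,fy=3,interpolation=2))
E
```

```text
t 24.13 pos [0.4021 0.2237 0.11  ] q7 [ 0.68  0.2  -1.32  2.03  0.22  1.07  0.79] w 58.0 f [ 0.3  0.2 -0. ]
xyz [2.7 2.7 0.5] dr [-0. -0.  0.]
```

View pics/c10.png

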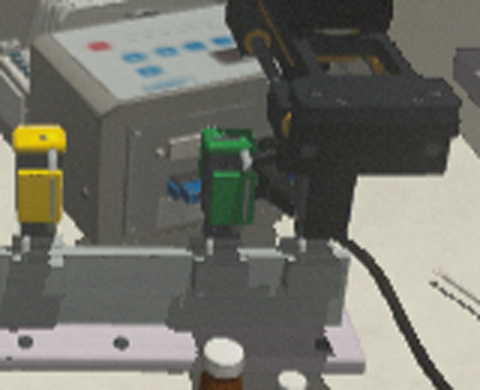

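The fingers straddle the blue pair, with the finger in the crop at (325, 200). I'll correct and squeeze.

{"api": "send_rows", "payload": {"xyz": [[2.5,2.5,0],[2.5,2.5,0],[2.5,2.5,0],[2.5,2.5,0],[2.5,2.5,0],[2.5,2.5,0],[2.5,2.5,0],[2.5,2.5,0],[2.5,2.5,0],[2.5,2.5,0]], "dr": [[0,0,0],[0,0,0],[0,0,0],[0,0,0],[0,0,0],[0,0,0],[0,0,0],[0,0,0],[0,0,0],[0,0,0]]}}

```text
time: 25.02
position: [0.3997, 0.2263, 0.11]
tool_rot: [-0.078, -3.141, 0.0]
ft_force: [0.4, -0.3, -0.7]
grip_width: 0.667
grip_force: 0.0
```

{"api": "send_rows", "payload": {"xyz": [[0,0,0],[0,0,0],[0,0,0],[0,0,0],[0,0,0],[0,0,0],[0,0,0],[0,0,0],[0,0,0],[0,0,0]], "dr": [[0,0,0],[0,0,0],[0,0,0],[0,0,0],[0,0,0],[0,0,0],[0,0,0],[0,0,0],[0,0,0],[0,0,0]], "jaw": 28, "grip_force": 30}}

```text
time: 25.85
position: [0.3997, 0.2263, 0.11]
tool_rot: [-0.078, -3.141, 0.0]
ft_force: [-0.2, -0.0, -0.1]
grip_width: 0.327
grip_force: 21.3
```

{"api": "send_rows", "payload": {"xyz": [[0,0,-3],[0,0,-9],[0,0,-18],[0,0,-30],[0,0,-44],[0,0,-60],[0,0,-78],[0,0,-94],[0,0,-108],[0,0,-116]], "dr": [[0,0,0],[0,0,0],[0,0,0],[0,0,0],[0,0,0],[0,0,0],[0,0,0],[0,0,0],[0,0,0],[0,0,0]]}}

```text
time: 26.68
position: [0.4004, 0.227, 0.228]
tool_rot: [0.078, 3.137, -0.001]
ft_force: [1.5, 0.1, -0.6]
grip_width: 0.326
grip_force: 21.6
```

```bash
python3 - <<'E'
from h import *
go(.6398,.102,.25,(.985,.175))
T=get_image('top')
for c,b in {'green':(155,170,215,215),'blue':(220,170,278,220)}.items():
    for st,ce,r in blobs(T[b[1]:b[3],b[0]:b[2]],c,12,90,25): print(c,st,(ce+b[:2]).round(1))
E
```

```text
t 26.68 pos [0.4004 0.227  0.228 ] q7 [ 0.8  -0.15 -1.25  1.88 -0.14  1.3   1.11] w 28.4 f [ 1.5  0.1 -0.6]
xyz [-245.3 -113.   -21.1] dr [0.002 0.003 1.345]
green [ 11  20  27  13 138] [180.8 195.8]
blue [ 17  23  24  12 184] [248.8 198.3]
```

{"api": "send_rows", "payload": {"xyz": [[-10,-4,-5],[-27,-12,-15],[-50,-23,-21],[-78,-36,-21],[-108,-50,-21],[-140,-64,-21],[-172,-79,-21],[-202,-93,-21],[-228,-105,-21],[-245,-113,-21]], "dr": [[0,0,0.03],[0,0,0.1],[0,0,0.17],[0,0,0.25],[0,0,0.33],[0,0,0.41],[0,0,0.49],[0,0,0.57],[0,0,0.64],[0,0,0.7]]}}

```text
time: 27.57
position: [0.641, 0.0988, 0.2447]
tool_rot: [-1.159, -2.918, 0.001]
ft_force: [-0.6, -0.2, -0.5]
grip_width: 0.325
grip_force: 21.6
```

{"api": "send_rows", "payload": {"xyz": [[0,0,0],[0,0,0],[0,0,0],[0,0,0],[0,0,0],[0,0,0],[0,0,0],[0,0,0],[0,0,0],[0,0,0]], "dr": [[0,0,0.06],[0,0,0.14],[0,0,0.22],[0,0,0.3],[0,0,0.38],[0,0,0.46],[0,0,0.53],[0,0,0.59],[0,0,0.63],[0,0,0.645]]}}

```text
time: 28.4
position: [0.6385, 0.1014, 0.2459]
tool_rot: [-2.018, -2.406, 0.001]
ft_force: [0.3, 0.8, -1.1]
grip_width: 0.328
grip_force: 21.6
```

```bash
python3 - <<'E'
from h import *
go(.6398,.102,.1335,(.985,.175))
b=get_image('side')
for st,ce,r in blobs(b,'blue',60,90,40): 
    if 230<ce[0]<290: print(st,ce)
E
```

```text
t 28.4 pos [0.6385 0.1014 0.2459] q7 [ 0.46  0.45 -0.89  1.43  0.35  1.43 -0.26] w 28.5 f [ 0.3  0.8 -1.1]
xyz [  0.3   1.5 112.4] dr [-0.002 -0.    -0.001]
[244 145  17  25 114] [253.27192982 152.71052632]
[233 204  48  27 156] [257.55128205 217.47435897]
[251 235  10  44 296] [254.99662162 257.81418919]
```

Blue plate is still at its measured place, so I'll descend, release and turn −90°.

{"api": "send_rows", "payload": {"xyz": [[0,1.5,6],[0,1.5,18],[0,1.5,33],[0,1.5,48],[0,1.5,63],[0,1.5,78],[0,1.5,91],[0,1.5,102],[0,1.5,109],[0,1.5,112.5]], "dr": [[0,0,0],[0,0,0],[0,0,0],[0,0,0],[0,0,0],[0,0,0],[0,0,0],[0,0,0],[0,0,0],[0,0,0]]}}

```text
time: 29.28
position: [0.6397, 0.1014, 0.1329]
tool_rot: [-2.016, -2.407, 0.002]
ft_force: [0.3, -0.4, -1.1]
grip_width: 0.326
grip_force: 21.6
```

```bash
python3 - <<'E'
from h import *
go(.6398,.102,.1335,(.985,.175))
b=get_image('side')
cv2.imwrite('pics/c11.png',cv2.resize(b[170:310,190:330,::-1],None,fx=3.5,fy=3.5,interpolation=2))
E
```

```text
t 29.28 pos [0.6397 0.1014 0.1329] q7 [ 0.44  0.53 -0.85  1.56  0.41  1.24 -0.31] w 28.3 f [ 0.3 -0.4 -1.1]
xyz [ 0.6  0.3 -0.6] dr [-0.002 -0.     0.   ]
```

View pics/c11.png

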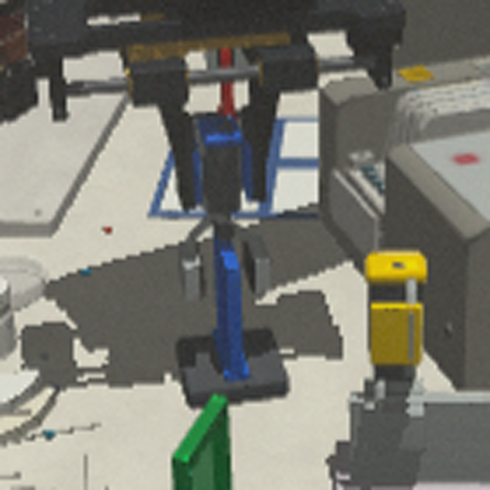

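Jaws straddle the blue plate at crop (228, 255).

{"api": "send_rows", "payload": {"xyz": [[0,0,0],[0,0,0],[0,0,0],[0,0,0],[0,0,0],[0,0,0],[0,0,0],[0,0,0],[0,0,0],[0,0,0]], "dr": [[0,0,0],[0,0,0],[0,0,0],[0,0,0],[0,0,0],[0,0,0],[0,0,0],[0,0,0],[0,0,0],[0,0,0]], "jaw": 82}}

```text
time: 30.17
position: [0.6404, 0.1016, 0.1346]
tool_rot: [2.018, 2.408, 0.0]
ft_force: [0.0, 0.2, -1.1]
grip_width: 0.92
grip_force: 0.0
```

{"api": "send_rows", "payload": {"xyz": [[0,0,0],[0,0,0],[0,0,0],[0,0,0],[0,0,0],[0,0,0],[0,0,0],[0,0,0],[0,0,0],[0,0,0]], "dr": [[0,0,0],[0,0,-0.06],[0,0,-0.14],[0,0,-0.23],[0,0,-0.32],[0,0,-0.41],[0,0,-0.5],[0,0,-0.59],[0,0,-0.66],[0,0,-0.7]]}}

```text
time: 31.0
position: [0.6403, 0.1015, 0.1344]
tool_rot: [-1.065, -2.955, -0.0]
ft_force: [0.3, 0.6, -0.2]
grip_width: 0.94
grip_force: 0.0
```

{"api": "send_rows", "payload": {"xyz": [[0,0,0],[0,0,0],[0,0,0],[0,0,0],[0,0,0],[0,0,0],[0,0,0],[0,0,0],[0,0,0],[0,0,0]], "dr": [[0,0,-0.06],[0,0,-0.15],[0,0,-0.25],[0,0,-0.35],[0,0,-0.45],[0,0,-0.55],[0,0,-0.65],[0,0,-0.75],[0,0,-0.83],[0,0,-0.87]]}}

```text
time: 31.83
position: [0.6403, 0.1014, 0.1344]
tool_rot: [0.28, -3.129, -0.0]
ft_force: [-0.8, -0.9, 0.2]
grip_width: 0.943
grip_force: 0.0
```

{"api": "send_rows", "payload": {"xyz": [[0,0,0],[0,0,0],[0,0,0],[0,0,0],[0,0,0],[0,0,0],[0,0,0],[0,0,0],[0,0,0],[0,0,0]], "dr": [[0,0,0],[0,0,0],[0,0,0],[0,0,0],[0,0,0],[0,0,0],[0,0,0],[0,0,0],[0,0,0],[0,0,0]], "jaw": 35}}

```text
time: 32.67
position: [0.6403, 0.1016, 0.1345]
tool_rot: [-0.275, 3.13, -0.0]
ft_force: [-0.5, -0.4, 0.0]
grip_width: 0.409
grip_force: 0.0
```

{"api": "send_rows", "payload": {"xyz": [[0,0,0],[0,0,0],[0,0,0],[0,0,0],[0,0,0],[0,0,0],[0,0,0],[0,0,0],[0,0,0],[0,0,0]], "dr": [[0,0,0],[0,0,0],[0,0,0],[0,0,0],[0,0,0],[0,0,0],[0,0,0],[0,0,0],[0,0,0],[0,0,0]], "jaw": 15, "grip_force": 40}}

```text
time: 33.5
position: [0.6402, 0.1019, 0.1346]
tool_rot: [-0.275, 3.129, 0.001]
ft_force: [-0.4, 1.6, -0.2]
grip_width: 0.297
grip_force: 40.0
```

{"api": "send_rows", "payload": {"xyz": [[0,0,-2],[0,0,-6],[0,0,-12],[0,0,-19],[0,0,-27],[0,0,-35],[0,0,-43],[0,0,-51],[0,0,-57],[0,0,-60]], "dr": [[0,0,0],[0,0,0],[0,0,0],[0,0,0],[0,0,0],[0,0,0],[0,0,0],[0,0,0],[0,0,0],[0,0,0]]}}

```text
time: 34.33
position: [0.6407, 0.1019, 0.196]
tool_rot: [-0.275, 3.128, 0.0]
ft_force: [0.4, -0.2, -4.3]
grip_width: 0.302
grip_force: 40.0
```

```bash
python3 - <<'E'
from h import *
go(.6551,-.1403,.195,(.085,1))
b=get_image('side')
for st,ce,r in blobs(b,'blue',30,90,40): 
    if 230<ce[0]<290: print(st,ce)
print('top mid',proj('side',(.6398,.102,.147)).round(1))
E
```

```text
t 34.33 pos [0.6407 0.1019 0.196 ] q7 [ 0.62  0.63 -1.2   1.49  0.59  1.42  1.16] w 26.3 f [ 0.4 -0.2 -4.3]
xyz [  28.  -241.     0.9] dr [0.    0.002 0.26 ]
[263 177   3  18  33] [264.12121212 186.36363636]
[237 178   4  19  30] [238.8 187.5]
[262 204  19  24  88] [268.09090909 215.38636364]
[233 208  11  23  50] [237.7  218.68]
[248 208  11  44 247] [253.54251012 232.88663968]
top mid [251.8 212.2]
```

{"api": "send_rows", "payload": {"xyz": [[1,-10,0],[3,-30,0],[6,-56,0],[10,-86,0],[13,-117,0],[17,-148,0],[20,-178,0],[24,-206,0],[27,-228,0],[28,-241,0]], "dr": [[0,0,0.01],[0,0,0.03],[0,0,0.06],[0,0,0.09],[0,0,0.12],[0,0,0.15],[0,0,0.18],[0,0,0.21],[0,0,0.24],[0,0,0.26]]}}

```text
time: 35.22
position: [0.654, -0.1462, 0.1935]
tool_rot: [-0.145, -3.137, 0.003]
ft_force: [0.2, -1.4, -4.3]
grip_width: 0.294
grip_force: 40.0
```

{"api": "send_rows", "payload": {"xyz": [[0,0,3],[0,0,9],[0,0,17],[0,0,25],[0,0,33],[0,0,41],[0,0,47],[0,0,51],[0,0,53],[0,0,53]], "dr": [[0,0,0],[0,0,0],[0,0,0],[0,0,0],[0,0,0],[0,0,0],[0,0,0],[0,0,0],[0,0,0],[0,0,0]]}}

```text
time: 36.05
position: [0.6545, -0.1406, 0.141]
tool_rot: [-0.133, -3.138, -0.0]
ft_force: [-0.3, 0.5, -4.3]
grip_width: 0.299
grip_force: 40.0
```

```bash
python3 - <<'E'
from h import *
go(.6551,-.1403,.1345,(.085,-1))
E
```

```text
t 36.05 pos [ 0.6545 -0.1406  0.141 ] q7 [ 0.92  0.68 -1.1   1.49  0.61  1.35  1.26] w 26.0 f [-0.3  0.5 -4.3]
xyz [-0.5  0.4  6.5] dr [ 0.    -0.001 -0.17 ]
```

{"api": "send_rows", "payload": {"xyz": [[0,0,1],[0,0,2],[0,0,3],[0,0,4],[0,0,5],[0,0,6],[0,0,6.5],[0,0,6.5],[0,0,6.5],[0,0,6.5]], "dr": [[0,0,0],[0,0,0],[0,0,0],[0,0,0],[0,0,0],[0,0,0],[0,0,0],[0,0,0],[0,0,0],[0,0,0]]}}

```text
time: 36.88
position: [0.6547, -0.1406, 0.1351]
tool_rot: [0.133, 3.139, -0.0]
ft_force: [-0.2, -0.9, -4.6]
grip_width: 0.295
grip_force: 40.0
```

{"api": "send_rows", "payload": {"xyz": [[0,0,0.5],[0,0,0.5],[0,0,0.5],[0,0,0.5],[0,0,0.5],[0,0,0.5],[0,0,0.5],[0,0,0.5],[0,0,0.5],[0,0,0.5]], "dr": [[0,0,0],[0,0,0],[0,0,0],[0,0,0],[0,0,0],[0,0,0],[0,0,0],[0,0,0],[0,0,0],[0,0,0]]}}

```text
time: 37.72
position: [0.6549, -0.1407, 0.1348]
tool_rot: [0.133, 3.138, -0.0]
ft_force: [0.2, -0.3, 0.5]
grip_width: 0.291
grip_force: 40.0
```

{"api": "send_rows", "payload": {"xyz": [[0,0,0],[0,0,0],[0,0,0],[0,0,0],[0,0,0],[0,0,0],[0,0,0],[0,0,0],[0,0,0],[0,0,0]], "dr": [[0,0,0],[0,0,0],[0,0,0],[0,0,0],[0,0,0],[0,0,0],[0,0,0],[0,0,0],[0,0,0],[0,0,0]], "jaw": 50}}

```text
time: 38.55
position: [0.6547, -0.1406, 0.1345]
tool_rot: [-0.133, -3.139, 0.0]
ft_force: [0.0, 0.3, 0.3]
grip_width: 0.576
grip_force: 0.0
```

{"api": "send_rows", "payload": {"xyz": [[0,0,-5],[0,0,-15],[0,0,-30],[0,0,-50],[0,0,-70],[0,0,-90],[0,0,-110],[0,0,-128],[0,0,-142],[0,0,-150]], "dr": [[0,0,0],[0,0,0],[0,0,0],[0,0,0],[0,0,0],[0,0,0],[0,0,0],[0,0,0],[0,0,0],[0,0,0]]}}

```text
time: 39.38
position: [0.6555, -0.1402, 0.288]
tool_rot: [0.133, 3.135, -0.001]
ft_force: [0.1, 1.3, -0.3]
grip_width: 0.576
grip_force: 0.0
```

```bash
python3 - <<'E'
from h import *
go(.4512,.2228,.26,(.05,1))
T=get_image('top');S=get_image('side')
for c in('red','blue','green'):
    for st,ce,r in blobs(S,c,30,90,40):
        if 215<ce[0]<420 and ce[1]>140: print('side',c,st,ce.round(1))
for st,ce,r in blobs(T[160:220,150:330],'green',12,90,25): print('top green',st,(ce+(150,160)).round(1))
for p in ((.6549,-.1407),(.6474,-.2296)): print(proj('side',(*p,.088)).round(1),proj('side',(*p,.015)).round(1))
E
```

```text
t 39.38 pos [ 0.6555 -0.1402  0.288 ] q7 [ 0.91  0.59 -1.16  1.29  0.53  1.58  1.32] w 50.1 f [ 0.1  1.3 -0.3]
xyz [234.3 344.4  27. ] dr [-0.     0.004 -0.035]
side red [249 152   8   5  33] [252.5 154.3]
side blue [245 162   9   6  33] [249.5 165. ]
side blue [248 193   7  31 134] [250.3 209.3]
side blue [264 208  17  24  95] [268.6 221. ]
side green [357 243  19   8 117] [365.9 246.4]
side green [360 257  16  18 216] [366.3 265.2]
side green [239 283  19  56 722] [247.6 311.6]
top green [ 16  30  27  13 139] [180.8 195.8]
[249.2 192.9] [250.4 219.3]
[253.  180.3] [254.1 205.2]
```

{"api": "send_rows", "payload": {"xyz": [[6,9,0],[16,24,0],[30,44,0],[45,66,0],[60,88,0],[75,110,0],[89,131,0],[102,150,0],[112,165,0],[117,172,0]], "dr": [[0,0,0],[0,0,0],[0,0,0],[0,0,0],[0,0,0],[0,0,0],[0,0,0],[0,0,0],[0,0,0],[0,0,0]], "jaw": 87}}

```text
time: 40.32
position: [0.5501, 0.044, 0.2833]
tool_rot: [-0.127, -3.136, 0.001]
ft_force: [0.2, 0.2, 0.1]
grip_width: 0.996
grip_force: 0.0
```

{"api": "send_rows", "payload": {"xyz": [[6,9,0],[16,24,0],[30,44,0],[45,66,0],[60,88,0],[75,110,0],[89,131,0],[102,150,8],[112,165,18],[117,172,27]], "dr": [[0,0,0],[0,0,-0.01],[0,0,-0.01],[0,0,-0.02],[0,0,-0.02],[0,0,-0.03],[0,0,-0.03],[0,0,-0.035],[0,0,-0.035],[0,0,-0.035]]}}

```text
time: 41.15
position: [0.4493, 0.2239, 0.2569]
tool_rot: [0.075, 3.141, -0.001]
ft_force: [0.4, -0.4, 0.2]
grip_width: 1.0
grip_force: 0.0
```

```bash
python3 - <<'E'
from h import *
go(.4512,.2228,.1095,(.05,1))
E
```

```text
t 41.15 pos [0.4493 0.2239 0.2569] q7 [ 0.77  0.11 -1.35  1.75  0.11  1.37  0.93] w 87.0 f [ 0.4 -0.4  0.2]
xyz [ -1.9  -0.9 147.4] dr [-0.     0.     0.002]
```

{"api": "send_rows", "payload": {"xyz": [[0,0,0],[0,0,0],[0,0,0],[0,0,0],[0,0,0],[0,0,0],[0,0,0],[0,0,0],[0,0,0],[0,0,0]], "dr": [[0,0,0.11],[0,0,0.22],[0,0,0.33],[0,0,0.44],[0,0,0.55],[0,0,0.66],[0,0,0.77],[0,0,0.88],[0,0,0.98],[0,0,1.05]]}}

```text
time: 41.98
position: [0.4511, 0.2207, 0.2568]
tool_rot: [-1.65, -2.672, 0.001]
ft_force: [-0.9, 0.3, -0.7]
grip_width: 1.0
grip_force: 0.0
```

{"api": "send_rows", "payload": {"xyz": [[0,0,0],[0,0,0],[0,0,0],[0,0,0],[0,0,0],[0,0,0],[0,0,0],[0,0,0],[0,0,0],[0,0,0]], "dr": [[0,0,0.11],[0,0,0.22],[0,0,0.33],[0,0,0.44],[0,0,0.55],[0,0,0.66],[0,0,0.77],[0,0,0.88],[0,0,0.98],[0,0,1.05]]}}

```text
time: 42.82
position: [0.4511, 0.2207, 0.2567]
tool_rot: [-2.768, -1.485, 0.002]
ft_force: [0.2, 0.0, -0.4]
grip_width: 0.999
grip_force: 0.0
```

```bash
python3 - <<'E'
from h import *
go(.4512,.2228,.1095,(.05,1))
E
```

```text
t 42.82 pos [0.4511 0.2207 0.2567] q7 [ 0.59  0.07 -1.13  1.75  0.06  1.36 -1.13] w 86.9 f [ 0.2  0.  -0.4]
xyz [  2.   -1.  147.2] dr [-0.000e+00  1.000e-03  1.035e+00]
```

{"api": "send_rows", "payload": {"xyz": [[2,-1,0],[2,-1,0],[2,-1,0],[2,-1,0],[2,-1,0],[2,-1,0],[2,-1,0],[2,-1,0],[2,-1,0],[2,-1,0]], "dr": [[0,0,0.11],[0,0,0.22],[0,0,0.33],[0,0,0.44],[0,0,0.55],[0,0,0.66],[0,0,0.77],[0,0,0.88],[0,0,0.97],[0,0,1.035]]}}

```text
time: 43.65
position: [0.4514, 0.2229, 0.2567]
tool_rot: [3.14, -0.078, -0.002]
ft_force: [-0.7, 0.2, 0.8]
grip_width: 1.0
grip_force: 0.0
```

{"api": "send_rows", "payload": {"xyz": [[0,0,10],[0,0,28],[0,0,48],[0,0,68],[0,0,88],[0,0,108],[0,0,125],[0,0,138],[0,0,145],[0,0,147]], "dr": [[0,0,0],[0,0,0],[0,0,0],[0,0,0],[0,0,0],[0,0,0],[0,0,0],[0,0,0],[0,0,0],[0,0,0]]}}

```text
time: 44.48
position: [0.4501, 0.2236, 0.1088]
tool_rot: [3.14, -0.067, -0.004]
ft_force: [-1.0, 0.3, 0.8]
grip_width: 0.999
grip_force: 0.0
```

{"api": "send_rows", "payload": {"xyz": [[0,0,0],[0,0,0],[0,0,0],[0,0,0],[0,0,0],[0,0,0],[0,0,0],[0,0,0],[0,0,0],[0,0,0]], "dr": [[0,0,0],[0,0,0],[0,0,0],[0,0,0],[0,0,0],[0,0,0],[0,0,0],[0,0,0],[0,0,0],[0,0,0]], "jaw": 62}}

```text
time: 45.32
position: [0.4509, 0.2242, 0.1105]
tool_rot: [3.141, -0.068, -0.0]
ft_force: [-0.2, -0.7, 0.0]
grip_width: 0.712
grip_force: 0.0
```

```bash
python3 - <<'E'
from h import *
go(.4512,.2228,.1095,(.05,1))
E
```

```text
t 45.32 pos [0.4509 0.2242 0.1105] q7 [ 0.43  0.25 -1.03  1.94  0.24  1.09 -2.32] w 62.0 f [-0.2 -0.7  0. ]
xyz [0.4 1.4 1. ] dr [0.    0.    0.007]
```

{"api": "send_rows", "payload": {"xyz": [[0,1,1],[0,1,1],[0,1,1],[0,1,1],[0,1,1],[0,1,1],[0,1,1],[0,1,1],[0,1,1],[0,1,1]], "dr": [[0,0,0.007],[0,0,0.007],[0,0,0.007],[0,0,0.007],[0,0,0.007],[0,0,0.007],[0,0,0.007],[0,0,0.007],[0,0,0.007],[0,0,0.007]], "jaw": 28, "grip_force": 30}}

```text
time: 46.15
position: [0.4509, 0.2231, 0.1095]
tool_rot: [3.14, -0.079, -0.0]
ft_force: [-0.5, -0.1, -0.7]
grip_width: 0.328
grip_force: 21.0
```

{"api": "send_rows", "payload": {"xyz": [[0,0,0],[0,0,0],[0,0,0],[0,0,-3],[0,0,-10],[0,0,-22],[0,0,-38],[0,0,-54],[0,0,-67],[0,0,-74]], "dr": [[0,0,0],[0,0,0],[0,0,0],[0,0,0],[0,0,0],[0,0,0],[0,0,0],[0,0,0],[0,0,0],[0,0,0]]}}

```text
time: 46.98
position: [0.4518, 0.2239, 0.1861]
tool_rot: [-3.14, 0.079, -0.005]
ft_force: [1.7, 0.3, -0.4]
grip_width: 0.327
grip_force: 21.6
```

{"api": "send_rows", "payload": {"xyz": [[0,0,-5],[0,0,-15],[0,0,-27],[0,0,-39],[0,0,-50],[0,0,-59],[0,0,-65],[0,0,-68],[0,0,-68],[0,0,-68]], "dr": [[0,0,0],[0,0,0],[0,0,0],[0,0,0],[0,0,0],[0,0,0],[0,0,0],[0,0,0],[0,0,0],[0,0,0]]}}

```text
time: 47.82
position: [0.4508, 0.223, 0.2513]
tool_rot: [3.14, -0.079, -0.001]
ft_force: [0.5, 0.6, -2.1]
grip_width: 0.331
grip_force: 21.6
```

```bash
python3 - <<'E'
from h import *
go(.6489,.2667,.25,(.946,-.323))
T=get_image('top');S=get_image('side')
for st,ce,r in blobs(T[160:220,150:330],'green',12,90,25): print('top green',st,(ce+(150,160)).round(1))
for st,ce,r in blobs(S,'green',30,90,40):
        if 215<ce[0]<420 and ce[1]>140: print('side',st,ce.round(1))
E
```

```text
t 47.82 pos [0.4508 0.223  0.2513] q7 [ 0.54  0.07 -1.07  1.76  0.06  1.35 -2.17] w 28.8 f [ 0.5  0.6 -2.1]
xyz [195.7 -53.6   1.2] dr [-0.000e+00  1.000e-03 -1.292e+00]
top green [ 16  30  28  13 137] [180.9 195.9]
side [239 283  19  56 722] [247.6 311.6]
```

{"api": "send_rows", "payload": {"xyz": [[7,-2,0],[21,-6,0],[40,-11,0],[62,-17,0],[86,-24,0],[111,-30,0],[136,-37,0],[160,-44,0],[181,-50,0],[196,-54,0]], "dr": [[0,0,-0.04],[0,0,-0.1],[0,0,-0.17],[0,0,-0.25],[0,0,-0.33],[0,0,-0.41],[0,0,-0.49],[0,0,-0.56],[0,0,-0.62],[0,0,-0.66]]}}

```text
time: 48.75
position: [0.651, 0.2671, 0.2493]
tool_rot: [-2.995, -0.946, 0.004]
ft_force: [-0.2, -0.7, -0.6]
grip_width: 0.329
grip_force: 21.6
```

{"api": "send_rows", "payload": {"xyz": [[0,0,0],[0,0,0],[0,0,0],[0,0,0],[0,0,0],[0,0,0],[0,0,0],[0,0,0],[0,0,0],[0,0,0]], "dr": [[0,0,-0.06],[0,0,-0.14],[0,0,-0.22],[0,0,-0.3],[0,0,-0.38],[0,0,-0.46],[0,0,-0.53],[0,0,-0.59],[0,0,-0.62],[0,0,-0.632]]}}

```text
time: 49.58
position: [0.6493, 0.267, 0.2503]
tool_rot: [-2.554, -1.829, 0.002]
ft_force: [0.8, -0.4, -0.7]
grip_width: 0.326
grip_force: 21.6
```

```bash
python3 - <<'E'
from h import *
go(.6489,.2667,.134,(.946,-.323))
S=get_image('side')
for st,ce,r in blobs(S,'green',30,90,40):
        if 215<ce[0]<420 and ce[1]>140: print('side',st,ce.round(1))
E
```

```text
t 49.58 pos [0.6493 0.267  0.2503] q7 [ 0.25  0.68 -1.14  1.26  0.61  1.56 -1.11] w 28.3 f [ 0.8 -0.4 -0.7]
xyz [-3.000e-01 -1.000e-01  1.163e+02] dr [-0.001  0.001  0.001]
side [239 283  19  56 728] [247.6 311.7]
```

{"api": "send_rows", "payload": {"xyz": [[0,0,6],[0,0,18],[0,0,33],[0,0,48],[0,0,63],[0,0,78],[0,0,92],[0,0,104],[0,0,112],[0,0,116]], "dr": [[0,0,0],[0,0,0],[0,0,0],[0,0,0],[0,0,0],[0,0,0],[0,0,0],[0,0,0],[0,0,0],[0,0,0]]}}

```text
time: 50.47
position: [0.6489, 0.2669, 0.1337]
tool_rot: [-2.555, -1.828, 0.003]
ft_force: [0.1, 0.4, -0.2]
grip_width: 0.323
grip_force: 21.6
```

```bash
python3 - <<'E'
from h import *
go(.6489,.2667,.134,(.946,-.323))
S=get_image('side')
for st,ce,r in blobs(S,'green',30,90,40):
        if 180<ce[0]<420 and ce[1]>140: print('side',st,ce.round(1))
cv2.imwrite('pics/c12.png',cv2.resize(S[180:370,150:340,::-1],None,fx=3,fy=3,interpolation=2))
E
```

```text
t 50.47 pos [0.6489 0.2669 0.1337] q7 [ 0.26  0.75 -1.09  1.4   0.67  1.38 -1.16] w 28.1 f [ 0.1  0.4 -0.2]
xyz [-0.2  0.1 -0.3] dr [-0.001  0.001  0.   ]
side [234 245  18  13 139] [242.3 251.6]
side [232 257   3  18  38] [232.9 265.9]
side [249 260   3  18  38] [249.9 268.6]
side [239 289  19  50 615] [246.7 314.7]
```

View pics/c12.png

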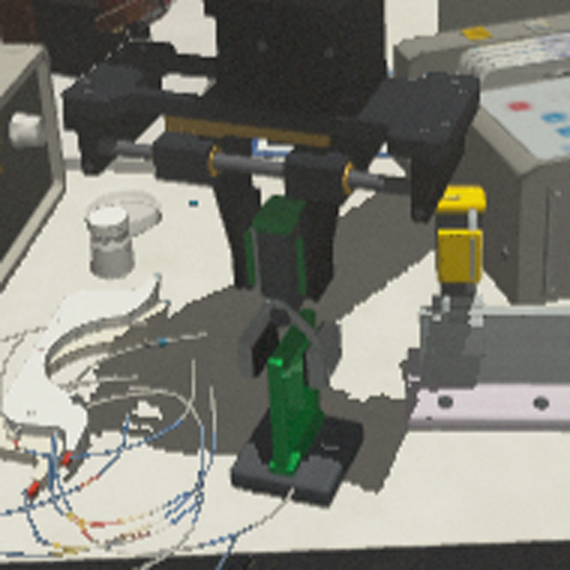

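Jaws straddle the green plate (crop (290, 350)). I'll release, turn, grip the block and lift.

{"api": "send_rows", "payload": {"xyz": [[0,0,0],[0,0,0],[0,0,0],[0,0,0],[0,0,0],[0,0,0],[0,0,0],[0,0,0],[0,0,0],[0,0,0]], "dr": [[0,0,0],[0,0,0],[0,0,0],[0,0,0],[0,0,0],[0,0,0],[0,0,0],[0,0,0],[0,0,0],[0,0,0]], "jaw": 82}}

```text
time: 51.35
position: [0.6495, 0.2671, 0.1356]
tool_rot: [2.555, 1.827, 0.0]
ft_force: [-0.6, 0.6, 0.6]
grip_width: 0.924
grip_force: 0.0
```

{"api": "send_rows", "payload": {"xyz": [[0,0,0],[0,0,0],[0,0,0],[0,0,0],[0,0,0],[0,0,0],[0,0,0],[0,0,0],[0,0,0],[0,0,0]], "dr": [[0,0,0],[0,0,-0.06],[0,0,-0.14],[0,0,-0.23],[0,0,-0.32],[0,0,-0.41],[0,0,-0.5],[0,0,-0.59],[0,0,-0.66],[0,0,-0.7]]}}

```text
time: 52.18
position: [0.6494, 0.2672, 0.1354]
tool_rot: [-1.769, -2.596, 0.0]
ft_force: [-0.1, 0.1, 0.6]
grip_width: 0.942
grip_force: 0.0
```

{"api": "send_rows", "payload": {"xyz": [[0,0,0],[0,0,0],[0,0,0],[0,0,0],[0,0,0],[0,0,0],[0,0,0],[0,0,0],[0,0,0],[0,0,0]], "dr": [[0,0,-0.06],[0,0,-0.15],[0,0,-0.25],[0,0,-0.35],[0,0,-0.45],[0,0,-0.55],[0,0,-0.65],[0,0,-0.75],[0,0,-0.83],[0,0,-0.87]]}}

```text
time: 53.02
position: [0.6494, 0.2672, 0.1354]
tool_rot: [-0.51, -3.1, -0.0]
ft_force: [-0.0, 0.5, 0.4]
grip_width: 0.941
grip_force: 0.0
```

{"api": "send_rows", "payload": {"xyz": [[0,0,0],[0,0,0],[0,0,0],[0,0,0],[0,0,0],[0,0,0],[0,0,0],[0,0,0],[0,0,0],[0,0,0]], "dr": [[0,0,0],[0,0,0],[0,0,0],[0,0,0],[0,0,0],[0,0,0],[0,0,0],[0,0,0],[0,0,0],[0,0,0]], "jaw": 35}}

```text
time: 53.85
position: [0.6494, 0.2673, 0.1355]
tool_rot: [0.516, 3.099, -0.0]
ft_force: [0.1, -0.5, -0.5]
grip_width: 0.415
grip_force: 0.0
```

{"api": "send_rows", "payload": {"xyz": [[0,0,0],[0,0,0],[0,0,0],[0,0,0],[0,0,0],[0,0,0],[0,0,0],[0,0,0],[0,0,0],[0,0,0]], "dr": [[0,0,0],[0,0,0],[0,0,0],[0,0,0],[0,0,0],[0,0,0],[0,0,0],[0,0,0],[0,0,0],[0,0,0]], "jaw": 15, "grip_force": 40}}

```text
time: 54.68
position: [0.6493, 0.2674, 0.1355]
tool_rot: [0.516, 3.099, 0.0]
ft_force: [0.1, 0.2, -0.9]
grip_width: 0.298
grip_force: 40.0
```

```bash
python3 - <<'E'
from h import *
go(.5664,-.2241,.30,(.085,1))
S=get_image('side')
for st,ce,r in blobs(S,'green',30,90,40):
        if 180<ce[0]<420 and ce[1]>140: print('side',st,ce.round(1))
E
```

```text
t 54.68 pos [0.6493 0.2674 0.1355] q7 [ 0.34  0.9  -1.31  1.4   0.86  1.48  0.31] w 25.9 f [ 0.1  0.2 -0.9]
xyz [ -80.6 -491.9 -164.6] dr [ 0.     0.    -0.245]
side [246 249   6   9  33] [248.  252.8]
side [256 253   7  25 117] [259.2 265.2]
side [239 290  19  49 537] [246.2 316.7]
```

{"api": "send_rows", "payload": {"xyz": [[0,0,-2],[0,0,-6],[0,0,-12],[0,0,-19],[0,0,-27],[0,0,-37],[0,0,-48],[0,0,-60],[0,0,-70],[0,0,-76]], "dr": [[0,0,0],[0,0,0],[0,0,0],[0,0,0],[0,0,0],[0,0,0],[0,0,0],[0,0,0],[0,0,0],[0,0,0]]}}

```text
time: 55.57
position: [0.6496, 0.2679, 0.214]
tool_rot: [0.515, 3.097, 0.002]
ft_force: [0.5, -0.2, -3.4]
grip_width: 0.299
grip_force: 40.0
```

```bash
python3 - <<'E'
from h import *
go(.649,.06,.31,(.085,1))
S=get_image('side')
for st,ce,r in blobs(S,'green',30,90,40):
        if 180<ce[0]<420 and ce[1]>140: print('side',st,ce.round(1))
for uv in((313,225),(325,222)):
    for z in(.08,.12,.16,.2): p=ray('top',uv,z); print(uv,p.round(3),proj('side',p).round(1))
E
```

```text
t 55.57 pos [0.6496 0.2679 0.214 ] q7 [ 0.33  0.82 -1.33  1.31  0.79  1.58  0.35] w 26.0 f [ 0.5 -0.2 -3.4]
xyz [ -66.9 -196.7  -96.3] dr [ 0.001  0.002 -0.245]
side [255 206   6  25  78] [257.2 218.6]
side [236 254  20  45 540] [243.6 277.7]
(313, 225) [ 0.572 -0.05   0.08 ] [284.2 210.1]
(313, 225) [ 0.572 -0.047  0.12 ] [284.3 194.4]
(313, 225) [ 0.571 -0.044  0.16 ] [284.5 178.1]
(313, 225) [ 0.57  -0.042  0.2  ] [284.7 161. ]
(325, 222) [ 0.579 -0.077  0.08 ] [280.8 205.3]
(325, 222) [ 0.578 -0.074  0.12 ] [281.  190.1]
(325, 222) [ 0.577 -0.07   0.16 ] [281.3 174.3]
(325, 222) [ 0.576 -0.066  0.2  ] [281.5 157.7]
```

{"api": "send_rows", "payload": {"xyz": [[-2,-7,-10],[-6,-20,-25],[-12,-37,-42],[-20,-58,-58],[-28,-82,-72],[-37,-107,-83],[-45,-133,-91],[-53,-158,-96],[-61,-180,-96],[-67,-197,-96]], "dr": [[0,0,-0.01],[0,0,-0.03],[0,0,-0.05],[0,0,-0.08],[0,0,-0.11],[0,0,-0.14],[0,0,-0.17],[0,0,-0.2],[0,0,-0.23],[0,0,-0.245]]}}

```text
time: 56.45
position: [0.649, 0.0556, 0.308]
tool_rot: [0.135, 3.138, -0.003]
ft_force: [0.0, -1.3, -4.7]
grip_width: 0.297
grip_force: 40.0
```

```bash
python3 - <<'E'
from h import *
go(.5664,-.2241,.31,(.085,1))
E
```

```text
t 56.45 pos [0.649  0.0556 0.308 ] q7 [ 0.71  0.64 -1.35  1.31  0.63  1.65  0.96] w 25.8 f [ 0.  -1.3 -4.7]
xyz [  58.3 -285.8   -1.5] dr [-0.002  0.    -0.001]
```

{"api": "send_rows", "payload": {"xyz": [[2,-11,0],[7,-34,0],[13,-66,0],[21,-102,0],[28,-139,0],[36,-176,0],[43,-212,0],[50,-245,0],[55,-271,0],[58,-286,0]], "dr": [[0,0,0],[0,0,0],[0,0,0],[0,0,0],[0,0,0],[0,0,0],[0,0,0],[0,0,0],[0,0,0],[0,0,0]]}}

```text
time: 57.28
position: [0.5649, -0.2263, 0.3072]
tool_rot: [-0.142, -3.137, 0.004]
ft_force: [-0.0, -0.9, -4.9]
grip_width: 0.295
grip_force: 40.0
```

{"api": "send_rows", "payload": {"xyz": [[0,0,3],[0,0,11],[0,0,23],[0,0,37],[0,0,52],[0,0,67],[0,0,81],[0,0,93],[0,0,101],[0,0,105]], "dr": [[0,0,0],[0,0,0],[0,0,0],[0,0,0],[0,0,0],[0,0,0],[0,0,0],[0,0,0],[0,0,0],[0,0,0]]}}

```text
time: 58.12
position: [0.5664, -0.2206, 0.2008]
tool_rot: [-0.132, -3.137, -0.001]
ft_force: [-0.5, -0.4, -3.8]
grip_width: 0.294
grip_force: 40.0
```

```bash
python3 - <<'E'
from h import *
go(.5664,-.2241,.1355,(.085,1))
E
```

```text
t 58.12 pos [ 0.5664 -0.2206  0.2008] q7 [ 1.27  0.59 -1.3   1.58  0.57  1.41  1.41] w 25.6 f [-0.5 -0.4 -3.8]
xyz [-0.4 -3.5 65.3] dr [ 0.001 -0.002  0.001]
```

{"api": "send_rows", "payload": {"xyz": [[0,-1,3],[0,-2,9],[0,-3.5,17],[0,-3.5,26],[0,-3.5,35],[0,-3.5,44],[0,-3.5,51],[0,-3.5,57],[0,-3.5,60],[0,-3.5,60]], "dr": [[0,0,0],[0,0,0],[0,0,0],[0,0,0],[0,0,0],[0,0,0],[0,0,0],[0,0,0],[0,0,0],[0,0,0]]}}

```text
time: 58.95
position: [0.5662, -0.2243, 0.1417]
tool_rot: [-0.133, -3.138, -0.001]
ft_force: [0.4, 0.7, -4.4]
grip_width: 0.293
grip_force: 40.0
```

{"api": "send_rows", "payload": {"xyz": [[0,0,1],[0,0,2],[0,0,3],[0,0,4],[0,0,4.5],[0,0,4.5],[0,0,4.5],[0,0,4.5],[0,0,4.5],[0,0,4.5]], "dr": [[0,0,0],[0,0,0],[0,0,0],[0,0,0],[0,0,0],[0,0,0],[0,0,0],[0,0,0],[0,0,0],[0,0,0]]}}

```text
time: 59.78
position: [0.5666, -0.2244, 0.1381]
tool_rot: [0.133, 3.139, -0.0]
ft_force: [-0.8, 0.2, -4.2]
grip_width: 0.293
grip_force: 40.0
```

{"api": "send_rows", "payload": {"xyz": [[0,0,0.5],[0,0,0.5],[0,0,0.5],[0,0,0.5],[0,0,0.5],[0,0,0.5],[0,0,0.5],[0,0,0.5],[0,0,0.5],[0,0,0.5]], "dr": [[0,0,0],[0,0,0],[0,0,0],[0,0,0],[0,0,0],[0,0,0],[0,0,0],[0,0,0],[0,0,0],[0,0,0]]}}

```text
time: 60.62
position: [0.5666, -0.2243, 0.1375]
tool_rot: [-0.133, -3.139, 0.0]
ft_force: [-0.4, 0.5, -4.2]
grip_width: 0.297
grip_force: 40.0
```

{"api": "send_rows", "payload": {"xyz": [[0,0,0.5],[0,0,1],[0,0,1.3],[0,0,1.3],[0,0,1.3],[0,0,1.3],[0,0,1.3],[0,0,1.3],[0,0,1.3],[0,0,1.3]], "dr": [[0,0,0],[0,0,0],[0,0,0],[0,0,0],[0,0,0],[0,0,0],[0,0,0],[0,0,0],[0,0,0],[0,0,0]]}}

```text
time: 61.45
position: [0.5666, -0.2244, 0.1362]
tool_rot: [-0.133, -3.139, 0.0]
ft_force: [-0.3, -0.6, -4.7]
grip_width: 0.295
grip_force: 40.0
```

{"api": "send_rows", "payload": {"xyz": [[0,0,0.4],[0,0,0.4],[0,0,0.4],[0,0,0.4],[0,0,0.4],[0,0,0.4],[0,0,0.4],[0,0,0.4],[0,0,0.4],[0,0,0.4]], "dr": [[0,0,0],[0,0,0],[0,0,0],[0,0,0],[0,0,0],[0,0,0],[0,0,0],[0,0,0],[0,0,0],[0,0,0]]}}

```text
time: 62.28
position: [0.5668, -0.2244, 0.136]
tool_rot: [0.133, 3.139, -0.0]
ft_force: [0.2, -1.3, -1.0]
grip_width: 0.297
grip_force: 40.0
```

Contact made. I'll press 0.3 mm more, release and rise, then move clear of the camera view.

{"api": "send_rows", "payload": {"xyz": [[0,0,0.3],[0,0,0.3],[0,0,0.3],[0,0,0.3],[0,0,0.3],[0,0,0.3],[0,0,0.3],[0,0,0.3],[0,0,0.3],[0,0,0.3]], "dr": [[0,0,0],[0,0,0],[0,0,0],[0,0,0],[0,0,0],[0,0,0],[0,0,0],[0,0,0],[0,0,0],[0,0,0]]}}

```text
time: 63.12
position: [0.5668, -0.2246, 0.1359]
tool_rot: [0.133, 3.138, -0.001]
ft_force: [0.6, -2.9, 5.2]
grip_width: 0.294
grip_force: 40.0
```

{"api": "send_rows", "payload": {"xyz": [[0,0,0],[0,0,0],[0,0,0],[0,0,0],[0,0,0],[0,0,0],[0,0,0],[0,0,0],[0,0,0],[0,0,0]], "dr": [[0,0,0],[0,0,0],[0,0,0],[0,0,0],[0,0,0],[0,0,0],[0,0,0],[0,0,0],[0,0,0],[0,0,0]], "jaw": 50}}

```text
time: 63.95
position: [0.5666, -0.2243, 0.1356]
tool_rot: [-0.133, -3.139, 0.0]
ft_force: [-0.5, 1.1, 0.7]
grip_width: 0.577
grip_force: 0.0
```

{"api": "send_rows", "payload": {"xyz": [[0,0,-5],[0,0,-15],[0,0,-30],[0,0,-50],[0,0,-70],[0,0,-90],[0,0,-110],[0,0,-128],[0,0,-142],[0,0,-150]], "dr": [[0,0,0],[0,0,0],[0,0,0],[0,0,0],[0,0,0],[0,0,0],[0,0,0],[0,0,0],[0,0,0],[0,0,0]]}}

```text
time: 64.78
position: [0.5675, -0.224, 0.2887]
tool_rot: [0.133, 3.136, -0.002]
ft_force: [0.4, -0.7, 0.5]
grip_width: 0.573
grip_force: 0.0
```

{"api": "send_rows", "payload": {"xyz": [[1,10,0],[3,30,0],[6,58,0],[9,90,0],[12,122,0],[15,155,0],[18,187,0],[21,216,0],[23,238,0],[24,250,0]], "dr": [[0,0,0],[0,0,0],[0,0,0],[0,0,0],[0,0,0],[0,0,0],[0,0,0],[0,0,0],[0,0,0],[0,0,0]]}}

```text
time: 65.62
position: [0.5617, 0.0327, 0.2846]
tool_rot: [-0.122, -3.137, -0.001]
ft_force: [-0.4, -0.5, -0.1]
grip_width: 0.576
grip_force: 0.0
```

```bash
python3 - <<'E'
from h import *
go(.5,0,.28,(0,1))
T=get_image('top');S=get_image('side')
for c in('red','blue','green','yellow'):
    for st,ce,r in blobs(S,c,20,90,35):
        if 215<ce[0]<420 and ce[1]>140: print('side',c,st,ce.round(1))
    for st,ce,r in blobs(T[150:250,310:420],c,12,90,35): print('top',c,st,(ce+(310,150)).round(1))
    for st,ce,r in blobs(T[160:320,150:310],c,12,90,35): print('  topL',c,st,(ce+(150,160)).round(1))
for n,p in dict(red=(.6474,-.2296),blue=(.6549,-.1407),green=(.5668,-.2244)).items(): print(n,'plate top/bottom, cap: side',[proj('side',(*p,z)).round(1).tolist() for z in(.088,.015,.16)],'top',[proj('top',(*p,z)).round(1).tolist() for z in(.088,.015,.16)])
E
```

```text
t 65.62 pos [0.5617 0.0327 0.2846] q7 [ 0.96  0.37 -1.33  1.57  0.36  1.48  1.11] w 50.1 f [-0.4 -0.5 -0.1]
xyz [ 59.  -37.4   4.7] dr [ 0.    -0.002 -0.078]
side red [249 151   8   6  40] [252.4 154. ]
side red [261 155   2  14  21] [261.6 160.7]
side red [254 202   4   7  23] [255.6 205.6]
top red [87 28  7  2 13] [399.8 178.5]
top red [ 85  34  13  10 115] [400.9 188.7]
top red [64 41 15  8 58] [381.9 194.2]
top red [85 49 10  3 15] [399.2 199.9]
side blue [244 162  10   6  47] [248.9 164.7]
side blue [258 167   2  14  27] [258.5 173.3]
side blue [248 193   6  30  98] [250.2 208.5]
side blue [264 204  17  18  66] [269.  213.4]
side blue [237 208   5  10  20] [239.2 213.2]
top blue [ 19  25  57  37 533] [354.3 189.9]
top blue [27 36 13 10 77] [342.7 190.4]
top blue [49 65  7 18 47] [361.2 223.4]
side green [293 151   8   4  31] [296.4 152.5]
top green [69 89  9  5 24] [382.5 241.3]
top green [83 89 14  9 52] [399.3 242.9]
side yellow [304 188  10   6  36] [308.5 190.6]
side yellow [294 241  18  11 167] [302.6 245.7]
side yellow [296 256  15  19 257] [302.7 264.6]
  topL yellow [ 34  68  15  13 141] [191.8 233.4]
  topL yellow [53 69  5 11 43] [205.4 234.1]
red plate top/bottom, cap: side [[253.0, 180.3], [254.1, 205.2], [251.9, 154.4]] top [[391.3, 191.6], [383.7, 194.5], [400.0, 188.3]]
blue plate top/bottom, cap: side [[249.2, 192.9], [250.4, 219.3], [247.8, 165.2]] top [[352.5, 188.7], [347.7, 191.8], [357.9, 185.2]]
green plate top/bottom, cap: side [[283.1, 180.2], [283.3, 205.1], [282.8, 154.3]] top [[389.6, 226.7], [382.1, 227.1], [398.2, 226.3]]
```

Red and blue match their expected pixels, but green was knocked about 40 mm towards the robot: its cap is at top (399, 243) instead of (398, 226). I'll measure it again.

```bash
python3 - <<'E'
from h import *
from scipy.optimize import least_squares
T=get_image('top');S=get_image('side')
for st,ce,r in blobs(T[205:275,350:430],'green',3,70,20): print('top',st,(ce+(350,205)).round(1),np.round(r[1],1),round(r[2]))
for st,ce,r in blobs(S[130:230,265:330],'green',3,70,20): print('side',st,(ce+(265,130)).round(1))
a=np.array((399.3,242.9))+.0;b=np.array((296.4,152.5))
f=lambda p:np.r_[proj('top',p)-a,proj('side',p)-b]
s=least_squares(f,(.53,-.22,.16));print('cap',s.x.round(4),s.fun.round(1))
# dark foot in top image
d=(T.max(2)<75)&(T.max(2).astype(int)-T.min(2)<30)
sub=d[215:270,350:420]
for r in sub[::2]: print(''.join('#' if v else '.' for v in r))
E
```

```text
top [48 27  7  1  7] [401. 232.] [6. 0.] 180
top [43 33 14 10 74] [398.7 242.8] [ 9. 13.] 90
top [23 34 15  5 47] [380.7 241.6] [ 4. 14.] 90
top [42 47 11  3 12] [396.6 253.1] [10.2  1. ] 7
side [28 21  8  5 38] [296.5 152.9]
side [22 25  2 13 22] [287.5 161. ]
side [40 25  1 14 14] [305.  161.5]
side [30 49  3 11 31] [296.  184.3]
cap [ 0.5316 -0.225   0.1638] [-0.   0.1 -0.2  0. ]
......................................................................
......................................................................
......................................................................
......................................................................
......................................................................
......................................................................
......................................................................
......................................................................
......................................................................
.........#............................................................
....
[... 573 characters left out ...]
......................................#............##########
..........................................................############
.........................................................#############
........................................................##############
......................................................###############.
.....................................................##############...
...................................................###############....
..................................................##############......
.................................................##############.......
...............................................###############........
```

```bash
python3 - <<'E'
from h import *
for a in(0,-.085,-.15,-.2,-.25,-.3):
    e=.024*np.array([np.cos(a),np.sin(a),0]);c=np.array([.5316,-.225,.138])
    print(a,[proj(n,c+s*e).round(1).tolist() for n in('side','top') for s in(1,-1)])
go(.532,-.225,.24,(.15,1))
E
```

```text
0 [[287.1, 162.2], [305.3, 161.8], [395.8, 231.6], [396.2, 253.8]]
-0.085 [[287.1, 162.0], [305.3, 162.0], [396.8, 231.6], [395.3, 253.8]]
-0.15 [[287.1, 161.8], [305.3, 162.2], [397.5, 231.7], [394.5, 253.7]]
-0.2 [[287.2, 161.6], [305.3, 162.3], [398.0, 231.8], [394.0, 253.6]]
-0.25 [[287.3, 161.5], [305.2, 162.5], [398.6, 231.9], [393.4, 253.5]]
-0.3 [[287.4, 161.4], [305.1, 162.6], [399.1, 232.1], [392.9, 253.3]]
t 65.82 pos [0.5636 0.0261 0.2848] q7 [ 0.97  0.38 -1.32  1.57  0.37  1.49  1.11] w 50.1 f [-0.7 -0.5  0.1]
xyz [  10.1 -252.8   45.2] dr [-0.001 -0.001  0.064]
```

{"api": "send_rows", "payload": {"xyz": [[0,-10,0],[1,-30,0],[2,-58,0],[4,-90,0],[5,-122,0],[6,-155,0],[7,-188,0],[8,-218,0],[10,-241,0],[10,-253,0]], "dr": [[0,0,0.03],[0,0,0.03],[0,0,0.03],[0,0,0.03],[0,0,0.03],[0,0,0.03],[0,0,0.03],[0,0,0.03],[0,0,0.03],[0,0,0.03]], "jaw": 62}}

```text
time: 66.65
position: [0.5302, -0.2319, 0.2847]
tool_rot: [-0.197, -3.134, 0.001]
ft_force: [0.2, -0.4, -0.3]
grip_width: 0.715
grip_force: 0.0
```

{"api": "send_rows", "payload": {"xyz": [[0,0,5],[0,0,15],[0,0,28],[0,0,40],[0,0,50],[0,0,58],[0,0,63],[0,0,65],[0,0,65],[0,0,65]], "dr": [[0,0,0],[0,0,0],[0,0,0],[0,0,0],[0,0,0],[0,0,0],[0,0,0],[0,0,0],[0,0,0],[0,0,0]]}}

```text
time: 67.48
position: [0.5328, -0.2244, 0.2209]
tool_rot: [0.18, 3.136, -0.0]
ft_force: [-0.7, -0.9, -0.4]
grip_width: 0.71
grip_force: 0.0
```

```bash
python3 - <<'E'
from h import *
go(.5316,-.225,.136,(.12,1))
S=get_image('side')
for st,ce,r in blobs(S[130:230,265:330],'green',3,70,20): print('side',st,(ce+(265,130)).round(1))
E
```

```text
t 67.48 pos [ 0.5328 -0.2244  0.2209] q7 [ 1.34  0.44 -1.25  1.63  0.42  1.38  1.49] w 61.8 f [-0.7 -0.9 -0.4]
xyz [ 1.2 -0.8 84.9] dr [-0.     0.001  0.005]
side [28 21  7  5 29] [296.1 153. ]
side [40 25  1 14 14] [305.  161.5]
side [22 26  2  5  8] [287.4 158.4]
side [22 32  1  3  3] [287. 163.]
side [30 52  3  8 23] [296.  185.6]
```

{"api": "send_rows", "payload": {"xyz": [[1,-1,5],[1,-1,15],[1,-1,27],[1,-1,39],[1,-1,51],[1,-1,62],[1,-1,71],[1,-1,79],[1,-1,84],[1,-1,85]], "dr": [[0,0,0],[0,0,0],[0,0,0],[0,0,0],[0,0,0],[0,0,0],[0,0,0],[0,0,0],[0,0,0],[0,0,0]]}}

```text
time: 68.37
position: [0.5309, -0.2251, 0.1344]
tool_rot: [-0.18, -3.135, -0.001]
ft_force: [0.9, -0.7, 0.2]
grip_width: 0.714
grip_force: 0.0
```

{"api": "send_rows", "payload": {"xyz": [[0,0,0],[0,0,0],[0,0,0],[0,0,0],[0,0,0],[0,0,0],[0,0,0],[0,0,0],[0,0,0],[0,0,0]], "dr": [[0,0,0],[0,0,0],[0,0,0],[0,0,0],[0,0,0],[0,0,0],[0,0,0],[0,0,0],[0,0,0],[0,0,0]], "jaw": 32}}

```text
time: 69.2
position: [0.5314, -0.2254, 0.1355]
tool_rot: [-0.18, -3.136, 0.0]
ft_force: [-0.0, -0.2, 0.0]
grip_width: 0.369
grip_force: 0.0
```

{"api": "send_rows", "payload": {"xyz": [[0,0,0],[0,0,0],[0,0,0],[0,0,0],[0,0,0],[0,0,0],[0,0,0],[0,0,0],[0,0,0],[0,0,0]], "dr": [[0,0,0],[0,0,0],[0,0,0],[0,0,0],[0,0,0],[0,0,0],[0,0,0],[0,0,0],[0,0,0],[0,0,0]], "jaw": 15, "grip_force": 40}}

```text
time: 70.03
position: [0.5314, -0.2253, 0.1355]
tool_rot: [-0.18, -3.136, 0.0]
ft_force: [-0.6, -0.2, -0.1]
grip_width: 0.295
grip_force: 40.0
```

```bash
python3 - <<'E'
from h import *
go(.5664,-.2241,.151,(.12,1))
E
```

```text
t 70.03 pos [ 0.5314 -0.2253  0.1355] q7 [ 1.29  0.51 -1.19  1.73  0.5   1.24  1.44] w 25.6 f [-0.6 -0.2 -0.1]
xyz [-34.6   5.2 -15.5] dr [-0.    -0.     0.005]
```

Width 25.6 mm confirms the block grip. I'll lift 20 mm, shift +35 mm in x and set it down.

{"api": "send_rows", "payload": {"xyz": [[0,0,-2],[0,0,-6],[0,0,-12],[0,0,-17],[0,0,-20],[0,0,-20],[0,0,-20],[0,0,-20],[0,0,-20],[0,0,-20]], "dr": [[0,0,0],[0,0,0],[0,0,0],[0,0,0],[0,0,0],[0,0,0],[0,0,0],[0,0,0],[0,0,0],[0,0,0]]}}

```text
time: 70.87
position: [0.5312, -0.2253, 0.1553]
tool_rot: [-0.18, -3.136, -0.0]
ft_force: [-0.6, -0.2, -3.4]
grip_width: 0.294
grip_force: 40.0
```

{"api": "send_rows", "payload": {"xyz": [[-2,0,0],[-6,1,0],[-12,2,0],[-18,3,0],[-24,4,0],[-30,5,0],[-34,5,0],[-35,5,0],[-35,5,0],[-35,5,0]], "dr": [[0,0,0],[0,0,0],[0,0,0],[0,0,0],[0,0,0],[0,0,0],[0,0,0],[0,0,0],[0,0,0],[0,0,0]]}}

```text
time: 71.7
position: [0.5666, -0.2243, 0.1554]
tool_rot: [-0.18, -3.136, -0.0]
ft_force: [-0.3, -0.0, -4.0]
grip_width: 0.3
grip_force: 40.0
```

{"api": "send_rows", "payload": {"xyz": [[0,0,2],[0,0,4],[0,0,7],[0,0,10],[0,0,13],[0,0,15],[0,0,17],[0,0,18],[0,0,18.5],[0,0,18.5]], "dr": [[0,0,0],[0,0,0],[0,0,0],[0,0,0],[0,0,0],[0,0,0],[0,0,0],[0,0,0],[0,0,0],[0,0,0]]}}

```text
time: 72.53
position: [0.5667, -0.2243, 0.137]
tool_rot: [-0.18, -3.136, 0.0]
ft_force: [0.3, 0.5, -2.8]
grip_width: 0.298
grip_force: 40.0
```

{"api": "send_rows", "payload": {"xyz": [[0,0,0.5],[0,0,1],[0,0,1.4],[0,0,1.4],[0,0,1.4],[0,0,1.4],[0,0,1.4],[0,0,1.4],[0,0,1.4],[0,0,1.4]], "dr": [[0,0,0],[0,0,0],[0,0,0],[0,0,0],[0,0,0],[0,0,0],[0,0,0],[0,0,0],[0,0,0],[0,0,0]]}}

```text
time: 73.37
position: [0.5668, -0.2244, 0.1357]
tool_rot: [0.18, 3.136, -0.0]
ft_force: [0.0, 0.2, -4.8]
grip_width: 0.297
grip_force: 40.0
```

{"api": "send_rows", "payload": {"xyz": [[0,0,0.2],[0,0,0.2],[0,0,0.2],[0,0,0.2],[0,0,0.2],[0,0,0.2],[0,0,0.2],[0,0,0.2],[0,0,0.2],[0,0,0.2]], "dr": [[0,0,0],[0,0,0],[0,0,0],[0,0,0],[0,0,0],[0,0,0],[0,0,0],[0,0,0],[0,0,0],[0,0,0]]}}

```text
time: 74.2
position: [0.5668, -0.2245, 0.1356]
tool_rot: [0.18, 3.136, -0.0]
ft_force: [0.2, -0.5, -1.4]
grip_width: 0.296
grip_force: 40.0
```

{"api": "send_rows", "payload": {"xyz": [[0,0,0.3],[0,0,0.3],[0,0,0.3],[0,0,0.3],[0,0,0.3],[0,0,0.3],[0,0,0.3],[0,0,0.3],[0,0,0.3],[0,0,0.3]], "dr": [[0,0,0],[0,0,0],[0,0,0],[0,0,0],[0,0,0],[0,0,0],[0,0,0],[0,0,0],[0,0,0],[0,0,0]]}}

```text
time: 75.03
position: [0.567, -0.2246, 0.1355]
tool_rot: [0.18, 3.136, -0.001]
ft_force: [0.0, -0.0, 4.2]
grip_width: 0.297
grip_force: 40.0
```

{"api": "send_rows", "payload": {"xyz": [[0,0,0],[0,0,0],[0,0,0],[0,0,0],[0,0,0],[0,0,0],[0,0,0],[0,0,0],[0,0,0],[0,0,0]], "dr": [[0,0,0],[0,0,0],[0,0,0],[0,0,0],[0,0,0],[0,0,0],[0,0,0],[0,0,0],[0,0,0],[0,0,0]], "jaw": 50}}

```text
time: 75.87
position: [0.5668, -0.2244, 0.1352]
tool_rot: [0.18, 3.136, -0.0]
ft_force: [0.4, 0.3, -0.1]
grip_width: 0.572
grip_force: 0.0
```

{"api": "send_rows", "payload": {"xyz": [[0,0,-5],[0,0,-15],[0,0,-30],[0,0,-50],[0,0,-70],[0,0,-90],[0,0,-110],[0,0,-128],[0,0,-142],[0,0,-150]], "dr": [[0,0,0],[0,0,0],[0,0,0],[0,0,0],[0,0,0],[0,0,0],[0,0,0],[0,0,0],[0,0,0],[0,0,0]]}}

```text
time: 76.7
position: [0.5676, -0.2241, 0.2883]
tool_rot: [0.18, 3.133, -0.002]
ft_force: [-0.1, 0.3, 0.0]
grip_width: 0.575
grip_force: 0.0
```

{"api": "send_rows", "payload": {"xyz": [[1,10,0],[3,30,0],[6,58,0],[9,90,0],[12,122,0],[15,155,0],[18,187,0],[21,216,0],[23,238,0],[24,250,0]], "dr": [[0,0,0],[0,0,0],[0,0,0],[0,0,0],[0,0,0],[0,0,0],[0,0,0],[0,0,0],[0,0,0],[0,0,0]]}}

```text
time: 77.53
position: [0.5701, 0.0315, 0.2846]
tool_rot: [-0.171, -3.136, -0.001]
ft_force: [-0.2, 1.1, -0.1]
grip_width: 0.574
grip_force: 0.0
```

```bash
python3 - <<'E'
from h import *
from scipy.optimize import least_squares
go(.5,0,.28,(0,1))
T=get_image('top');S=get_image('side')
for c in('red','blue','green'):
    for st,ce,r in blobs(S[140:230,220:330],c,8,90,35): print('side',c,st,(ce+(220,140)).round(1))
    for st,ce,r in blobs(T[150:270,310:430],c,8,90,35): print('top',c,st,(ce+(310,150)).round(1))
for n,p in dict(red=(.6474,-.2296),blue=(.6549,-.1407),green=(.5668,-.2244)).items(): print(n,'plate top/bottom, cap: side',[proj('side',(*p,z)).round(1).tolist() for z in(.088,.015,.162)],'top',[proj('top',(*p,z)).round(1).tolist() for z in(.088,.015,.162)])
E
```

```text
t 77.53 pos [0.5701 0.0315 0.2846] q7 [ 0.92  0.37 -1.28  1.55  0.36  1.48  1.09] w 50.0 f [-0.2  1.1 -0.1]
xyz [ 66.3 -38.9   4.6] dr [ 0.001 -0.001 -0.109]
side red [29 12  8  5 39] [252.4 154.1]
side red [41 15  2 13 19] [261.6 160.2]
side red [23 16  2  9 10] [243.9 159.7]
side red [33 44  3  7 17] [254.2 187.3]
side red [34 62  4  7 24] [255.6 205.5]
side red [100  74   6   3  10] [322.5 215. ]
top red [87 28  7  2 13] [399.8 178.5]
top red [ 84  34  14  10 117] [400.7 188.7]
top red [64 41 15  8 60] [381.8 194.3]
top red [85 49 10  3 16] [399.1 200. ]
side blue [24 22 10  6 47] [248.9 164.7]
side blue [38 27  2 14 27] [258.5 173.3]
side blue [19 28  2 13 14] [239.1 174.4]
side blue [ 28  52   6  31 109] [250.2 208.2]
side blue [17 68  5 10 20] [239.2 213.2]
side blue [44 68 17 14 54] [269. 215.]
side blue [14 82  3  6 10] [235.2 224.5]
top blue [ 19  25  57  37 498] [356.2 188.8]
top blue [27 37 13  9 77] [342.6 190.4]
top blue [25 56 10  3 17] [339.2 207.1]
top blue [49 64  7 20 74] [361.8 223.2]
top blue [82 89  4  5 11] [394.2 241.5]
top blue [56 91  9  1  9] [370. 241.]
side green [59 11  8  5 37] [282.8 153. ]
side green [71 15  2 12 14] [291.9 159.9]
side green [62 41  3  7 15] [282.9 183.3]
side green [62 49  3  5  9] [282.9 190.9]
top green [84 73 12  8 68] [399.8 226.7]
top green [69 75  7  4 16] [381.6 225.8]
red plate top/bottom, cap: side [[253.0, 180.3], [254.1, 205.2], [251.8, 153.7]] top [[391.3, 191.6], [383.7, 194.5], [400.3, 188.2]]
blue plate top/bottom, cap: side [[249.2, 192.9], [250.4, 219.3], [247.8, 164.4]] top [[352.5, 188.7], [347.7, 191.8], [358.1, 185.1]]
green plate top/bottom, cap: side [[283.1, 180.2], [283.3, 205.1], [282.8, 153.5]] top [[389.6, 226.7], [382.1, 227.1], [398.5, 226.3]]
```

All three match their expected pixels, the robot is clear of everything, and there is no yellow filter. Handing in.

```bash
python3 -c "
from bench import *
print(close_job())"
```

```text
the job is handed in; nothing more can be done
None
```

The job is handed in: the red, blue and green filters (yellow was absent) stand on the far-right, far-left and near-right squares, each still held by its own tweezers. Green was knocked about 35 mm off its square after I placed it, so I carried it back by its tweezers. The last camera check put all three where expected, but no verdict came back.

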